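# Fit the lamp's battery pack and lock it with the screwdriver

## Task

Set the grey battery pack gently on the sprung plate in the sage-green cordless lamp's base, let go and let it sink. Then take the blue screwdriver from its wooden block, put its blade in the slot of the brass screw on the lamp's sloping front and, keeping it pressed in, turn the screw clockwise fully home, so that the steel bolt slides over the pack. Stand the screwdriver back in its hole in the block, and leave the rest of the desk as it is; only the screwdriver may touch the screw, and nobody pushes the bolt.

Things in the scene. Friction and masses are not known exactly. Their poses are not given: they have to be found in the camera images.
- lamp: fixed sage-green cordless lamp. Origin at the centre of the underside, z up, x to the rear. Base 250 wide (y -125..125); flat deck 50 high over x -18..62; before it (x -18 to -87) the nose slopes down at 30 degrees from level, the screw at (-53, 0). On the deck at (22, 88) stands a black hoop 94 wide in x, its top 200 above the desk, with a globe of radius 36. Well and bolt are on the -y half
- well (a point): centre of the mouth of the rectangular battery well, at lamp (22, -80, 50), at deck height; axes as the lamp. The well is 66 (x) by 50 (y) with upright walls, 5 clear of the pack on every side when centred. The sprung green plate lies 28 below the mouth when empty and 42 below when fully down
- lift (a joint): sprung green plate in the well, 62 x 46: travel in m, 0 = up (empty), 0.014 = fully down. The pack's own weight (about 2.5 N) takes it fully down within about half a second of being released; the plate needs 0.9 N to start and 1.75 N to stay down. Fully down, the pack's grey top is 2 below the deck; while it is up it blocks the bolt
- bolt: steel bolt 16 wide (x), 34 long (y), 8 high, sliding on the deck just above its surface; origin at its tip (the end towards the well), on the underside. Driven by the screw inside the lamp: it moves 9.6 mm per rad towards -y of the lamp, from 1.5 short of the well's edge to 11 over the well
- screw_seat: the brass screw as a whole, for contact: its axis (z, outwards) leans 30 degrees from vertical towards the lamp's front (-x of the lamp). It moves in along its axis by 3 mm per rad as the screw turns in
- screw (a joint): angle of the screw in rad: 0 = loose, grows clockwise as seen from outside, stop at 1.3 (fully home, 3.9 mm further in). Starts at 0 to 0.25. It takes about 0.08 N m to turn and does not turn by itself
- slot (a point): centre of the mouth of the screw's slot, on the outer face of the brass head (28 diameter); z outwards along the screw's axis, x along the slot; it turns and moves in with the screw. The slot is closed at its ends: 16 long, 6 wide (mouth bevelled to 20 x 11), 4 deep. With the screw at 0 the point lies at lamp (-57.6, 0), 38.7 above the desk
- pack: grey battery pack, loose, standing on the desk: 56 (x) x 40 (y) x 40 high with an orange grip rib on top along x, 30 (x) x 12 (y), from 40 to 62 above the underside. About 0.25 kg. Origin at the centre of the underside, z up. It fits the well with its x along the lamp's x, either way round
- stand: fixed wooden tool block 130 (x) x 60 (y) x 85 high, origin at the centre of its underside; the screwdriver's hole is at x 30, the awl's at x -37
- stand_hole (a point): centre of the mouth of the screwdriver's hole in the block's top, 85 above the desk; 20 diameter, through
- driver: blue flat-blade screwdriver, loose, about 0.11 kg, standing upright in the block, blade down. Origin at the blade's tip, z along the axis towards the handle. Blade 11 wide (along x) and 4 thick (along y) for the first 12; shank 8 diameter up to 80; round black guard 34 diameter from 80 to 86, resting on the block; handle 86 to 166 of rectangular section, 28 (x) x 22 (y), with flat sides to pinch across y
- driver_grip (a point): point on the screwdriver's axis in the handle, 130 above the blade's tip; axes as the screwdriver
- driver_guard (a point): centre of the guard's underside, 80 above the tip; it lies on the block's top, at the hole, when the screwdriver is put away
- awl: bystander: awl with a brown wooden handle (22 diameter) in the block's other hole, its top 132 above the desk
- cup: bystander: white cup, 76 diameter, 75 high, on a cork coaster 100 diameter
- glasses: bystander: black spectacles, 125 wide, 45 high
- phone: bystander: black phone 148 x 72 x 9
- pen: bystander: aluminium pen 130 long, 9 thick
Not all that is in view belongs to the job. Of the things that look like the driver, the smaller one is meant.

How it is judged:
By the outcome, as a careful person would: the job done as asked, in the order asked, and still so for the second after the job is handed in, with the robot touching nothing.
It also fails if it takes over 72 s, if anything falls off the work surface, if the arm or the gripper's body presses on something with over 40 N, if the wrist force passes 120 N, or if a joint passes its speed limit or range.

## Robot

A 6-joint arm with a two-finger parallel gripper is mounted at the origin on the work surface. World frame = base frame: x ahead of the robot, y to its left, z up, the work surface at z = 0. Lengths are in m, angles in rad, forces in N, time in s.
With the tool pointing down it reaches from about 0.35 to 0.975 m from the base axis. Payload 4.9 kg.
Tool frame: the origin (TCP) lies at the very end of the fingers, on their centre line; the grasp point (between the pads) lies 19 mm behind it; z points along the fingers, y is the line along which they close (so a half turn about z gives the same grasp; the last joint's range is limited). The gripper opens to 85 mm and grips with 20 to 120 N. Pads are 22 mm wide; open, the fingers measure 114 mm over their backs; the gripper's body (76 mm by 85 mm) begins 54 mm behind the grasp point. The pads swing forward as they close: fully open they stand 13 mm farther back than shut.
Start: joints at [-1.354, 0.053, 1.613, -0, 1.476, -0.119], TCP at [0.206, -0.59, 0.231] pointing down, gripper open.
Joint ranges: [-3.01, 3.01], [-1.01, 2.22], [0.06, 2.58], [-1.02, 4.17], [0.09, 2.62], [-3.14, 3.14]. Speed limits (rad/s): [2.57, 2.57, 3.14, 3.14, 3.14, 3.14].

## Interface

Orientations are given as a unit quaternion [w, x, y, z].
In Python, from plant import state, optics, ticket, nets gives the robot as it stands. The module is installed in compiled form; this text tells all that it offers.
- The arm moves only by the shell command python3 -m inch 'ROWS' [OPENING]. ROWS is JSON, a list of rows, each an object of numbers: "dx", "dy", "dz": the shift along the tool's x, y, z as a fraction of full scale; "rx", "ry", "rz": the turn, a rotation vector about the tool's x, y, z as a fraction of full scale. In form: [{"dx": .., "dy": .., "dz": .., "rx": .., "ry": .., "rz": ..}, ...]. A call has 1 to 5 rows; each row is the pose to reach, as a shift and turn from the pose commanded when the call began, along the tool's axes at that moment; what a row does not reach only later rows make up. Full scale, the value 1, is 0.8 m for a shift and 1.5 rad for a turn. A row lasts 1/10 s, in which the tool goes at most 50 mm and 8.59 degrees, less where a joint would pass 70% of its speed; a pose out of reach is approached as far as the arm can. A call with a number of a shift or a turn outside -1 to 1 is refused whole. A call with a gripper value outside its range is refused whole. OPENING is the opening, from -1 (shut) to 1 (fully open), set as the call begins (- or left out, the last holds). The fingers move at their own pace and stop on an object; the grip force is fixed at half the most. Time passes only in rows, so rows that repeat a pose let the fingers close. It gives the time, the measured TCP pose, the force, the opening and the grip force at its end, in the units of the state.
- state(): the state, without advancing time (a new reading comes with each control period).
- optics.grab_frame(name): name is "side" or "top"; returns the picture (420x560x3 uint8, red, green, blue); there is no depth.
- optics.camera_info(name): a dict with "fx", "fy", "cx", "cy" (pixels), "R" (3x3) and "t" (3): a world point X has camera coordinates R X + t. Camera axes: x right, y down, z forward; pixel columns grow to the right and rows downward; lengths in m; the calibration is good to about 2 mm. A picture is of the moment at which its call begins. camera_info takes no time and is no camera call.
- ticket.job_done(): hands the job in; it is judged then, once.
Trained networks look in the newest picture that a camera, given by its name, has taken for a name from the list of things; names that differ only in an ending like _2 or _b are one class to them, and where a whole thing is asked for, a point or a joint stands for the part that bears it (a point fixed in the world has none). Each returns a list of dicts, best first, with "confidence" (0 to 1); they miss things now and then, are a little off and sometimes report something else, mostly with a low value. They report only what shows in the picture. A call takes as long as a camera call. They do not tell look-alikes from the thing itself.
- nets.boxes_of(camera, name): "bbox" ([centre column, centre row, width, height] in pixels, round what is visible of it).
- nets.outline_of(camera, name): "pixels" (420x560 bool, what is visible of it) and "bbox" ([centre column, centre row, width, height] in pixels, round what is visible of it).
The state is a dict: "time": time; "joint_pos": joint angles; "joint_vel": joint speeds; "joint_efforts": joint torques, N m; "tool_pos": TCP position; "tool_rot": TCP orientation; "contact_force": force on the tool from outside, world axes, zero at the start; "ft_torque": the same for the moment, N m; "gripper_width": opening from 0.0 (shut) to 1.0 (fully open); "grasp_force": force on a finger pad.
Only numpy, scipy, OpenCV 4.12 (cv2) and the standard library are available. Lean on these libraries where they do the work, as an engineer would, in place of code of your own. Each camera call takes 0.05 s, during which the arm holds its last target. There are 200 camera calls.

## Working session

There is one attempt and no reset: what is moved stays moved. The work goes in short steps, Python scripts to look and compute and a shell command to move; the robot and the scene stay as the last step left them, time stands still between calls to the robot, and variables do not carry over. Pictures are saved under pics/ and viewed, at most 10 in all, crops included, and the job is handed in when it is done.

```bash
mkdir -p pics; cat > h.py <<'E'
import numpy as np, cv2
from plant import state, optics, ticket, nets
from scipy.spatial.transform import Rotation as Ro
def cam(n):
    c=optics.camera_info(n); return c,np.array(c["R"]),np.array(c["t"])
def onz(n,uv,z):
    c,R,t=cam(n); d=R.T@np.array([(uv[0]-c["cx"])/c["fx"],(uv[1]-c["cy"])/c["fy"],1.]); o=-R.T@t
    return o+d*(z-o[2])/d[2]
def proj(n,P):
    c,R,t=cam(n); q=np.atleast_2d(P)@R.T+t
    return np.c_[c["fx"]*q[:,0]/q[:,2]+c["cx"],c["fy"]*q[:,1]/q[:,2]+c["cy"]]
def rot(q): return Ro.from_quat([q[1],q[2],q[3],q[0]])
def save(n,f): 
    im=optics.grab_frame(n); cv2.imwrite(f,im[:,:,::-1]); return im
E
python3 - <<'E'
from h import *
a=save("top","pics/top0.png"); b=save("side","pics/side0.png")
cv2.imwrite("pics/both0.png",np.vstack([a,b])[:,:,::-1]) 
for n in("top","side"):
    c,R,t=cam(n); print(n,c["fx"],np.round(-R.T@t,3),np.round(R,2).tolist())
    for k in("lamp","pack","driver","stand","screw","slot","bolt","lift","awl","cup"):
        for r in nets.boxes_of(n,k)[:3]: print(k,round(r["confidence"],2),np.round(r["bbox"],1).tolist())
s=state();print(s)
E
```

```text
top 433.4544912278952 [ 0.418 -0.034  1.266] [[-0.01, -1.0, -0.0], [-0.99, 0.01, -0.16], [0.16, 0.0, -0.99]]
lamp 0.56 [283.4, 221.6, 70.2, 93.5]
pack 0.7 [144.7, 266.7, 21.3, 23.8]
driver 0.57 [444.2, 246.9, 43.6, 19.0]
driver 0.5 [401.9, 255.2, 21.5, 8.7]
stand 0.66 [395.5, 267.4, 32.6, 52.5]
screw 0.53 [147.9, 266.4, 21.9, 26.7]
screw 0.45 [267.1, 217.8, 7.1, 11.5]
slot 0.66 [264.9, 218.4, 8.0, 8.9]
bolt 0.56 [345.2, 164.1, 29.9, 51.2]
bolt 0.42 [290.4, 233.2, 5.8, 12.8]
cup 0.75 [386.6, 176.8, 30.3, 29.9]
side 448.1140872607087 [0.025 0.81  0.796] [[-0.83, -0.56, 0.01], [-0.32, 0.45, -0.83], [0.46, -0.69, -0.55]]
lamp 0.58 [281.7, 225.6, 102.0, 108.1]
pack 0.89 [226.1, 353.2, 30.8, 31.6]
driver 0.69 [367.7, 174.8, 10.8, 28.8]
driver 0.57 [380.8, 153.8, 19.1, 56.7]
stand 0.79 [372.1, 203.3, 50.2, 43.0]
stand 0.43 [226.4, 352.3, 31.6, 32.2]
screw 0.45 [270.5, 244.2, 9.7, 4.8]
slot 0.63 [309.8, 245.6, 11.7, 12.9]
slot 0.39 [266.9, 244.9, 9.8, 10.0]
bolt 0.39 [295.0, 232.9, 12.0, 8.8]
awl 0.65 [269.4, 198.4, 43.7, 21.3]
awl 0.44 [385.6, 187.3, 10.2, 15.6]
cup 0.88 [300.6, 176.8, 24.4, 32.7]
cup 0.72 [368.1, 175.0, 12.5, 28.8]
{'time': 1.1, 'joint_pos': array([-1.35399497e+00,  5.26942379e-02,  1.61293595e+00,  4.13009268e-05,
        1.47599177e+00, -1.18977295e-01]), 'joint_vel': array([ 0.00107071, -0.00035441,  0.00061231, -0.0007042 , -0.00063325,
       -0.0002943 ]), 'joint_efforts': array([-3.43871070e-04, -3.93694210e+01, -3.70468247e+01, -2.38562607e-04,
        4.42892779e-04, -7.39307549e-07]), 'tool_pos': array([ 0.20595837, -0.59005761,  0.23128565]), 'tool_rot': array([-1.56417798e-05,  9.85939987e-01,  1.67099796e-01,  1.98166357e-05]), 'contact_force': array([ 0.40398483,  0.65052509, -1.21612467]), 'ft_torque': array([-0.01753312,  0.01428049, -0.02283184]), 'grasp_force': 0.0, 'gripper_width': 0.9950390057423342}
```

View pics/top0.png

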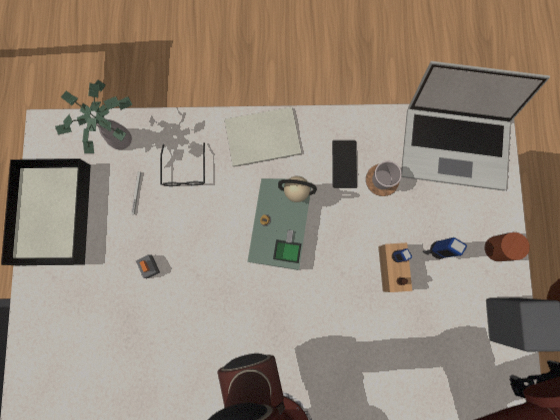

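View pics/side0.png

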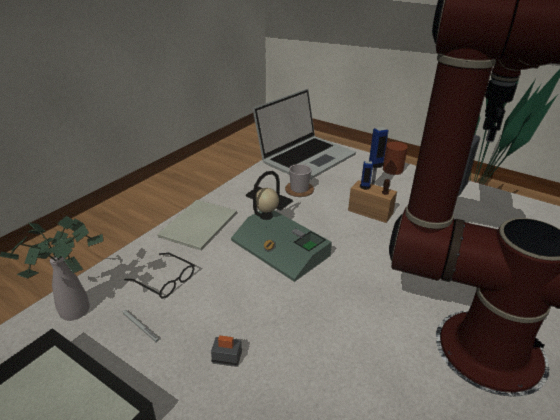

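The lamp is at (281,222), its brass screw at (266,219) and its green plate at (288,252). The pack is at (148,266) and the block at (397,267). There are two blue screwdriver-like things in the top view. The small one at (402,255) stands in the wooden block beside the awl (403,281). The large one at (449,247) stands outside the block. The small one in the block fits the description, and I'll confirm it in a crop.

```bash
python3 - <<'E'
from h import *
a=cv2.imread("pics/top0.png"); b=cv2.imread("pics/side0.png")
def cr(i,x,y,w,h,s): return cv2.resize(i[y:y+h,x:x+w],None,fx=s,fy=s,interpolation=cv2.INTER_CUBIC)
L=np.vstack([cr(a,240,170,80,105,3.8095*0.75),cr(b,225,165,115,115,300/115*1.0)[:300,:228] if 0 else np.zeros((300,229,3),np.uint8)]) if 0 else None
t1=cr(a,240,170,80,110,3); t2=cr(b,225,165,110,115,3); t3=cr(a,375,225,95,75,3); t4=cr(b,340,120,75,100,3)
C=np.zeros((600,800,3),np.uint8)+60
def put(t,x,y): C[y:y+t.shape[0],x:x+t.shape[1]]=t[:600-y,:800-x]
put(t1,0,0); put(t2,245,0); put(t3,0,350); put(t4,300,350) if 0 else put(t4,575,0)
put(cr(a,130,248,40,40,5),300,350); put(cr(b,205,330,45,45,5),520,350)
cv2.imwrite("pics/crop1.png",C)
E
```

```text
(no output)
```

View pics/crop1.png

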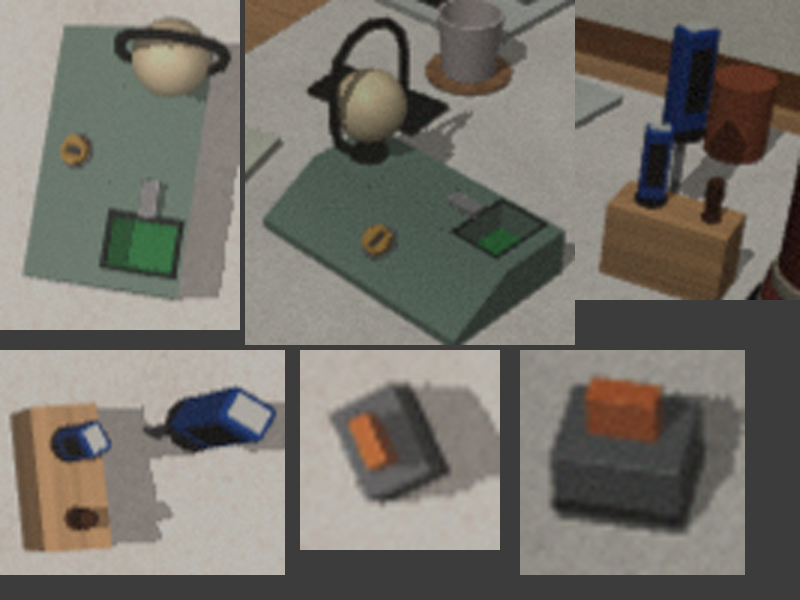

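The crop confirms it: the small blue screwdriver stands in the block next to the awl, at its image-top (world +x) end. The larger one is a decoy outside the block. Next I fit the poses from both views.

```bash
cat > fit.py <<'E'
from h import *
from scipy.optimize import minimize, least_squares
def box(x0,x1,y0,y1,z0,z1): return np.array([[x,y,z] for x in(x0,x1) for y in(y0,y1) for z in(z0,z1)])/1000.
def cyl(r,z0,z1): 
    a=np.linspace(0,2*np.pi,24); return np.array([[r*np.cos(t),r*np.sin(t),z] for t in a for z in(z0,z1)])/1000.
def place(P,p,z=0): 
    c,s=np.cos(p[2]),np.sin(p[2]); return P@np.array([[c,s,0],[-s,c,0],[0,0,1]])+[p[0],p[1],z]
def render(n,parts,p,z):
    m=np.zeros((420*4,560*4),np.uint8)
    for P in parts:
        uv=(proj(n,place(P,p,z))+.5)*4-.5
        h=cv2.convexHull((uv*16).astype(np.int32)); cv2.fillConvexPoly(m,h,255,shift=4)
    return cv2.resize(m,(560,420),interpolation=cv2.INTER_AREA)/255.
def fitmask(masks,parts,p0,z=0,yaws=(0,)):
    B={n:cv2.GaussianBlur(m.astype(float),(0,0),1) for n,m in masks.items()}
    f=lambda q:sum(((cv2.GaussianBlur(render(n,parts,(q[0]/100,q[1]/100,q[2]*.3),z),(0,0),1)-b)**2).sum() for n,b in B.items())
    best=None
    for y in yaws:
        r=minimize(f,[p0[0]*100,p0[1]*100,y/.3],method="Nelder-Mead",options=dict(initial_simplex=[[p0[0]*100+a,p0[1]*100+b,y/.3+c] for a,b,c in((0,0,0),(1,0,0),(0,1,0),(0,0,1))],maxiter=90,xatol=.005,fatol=.01))
        print("  start",round(y,2),np.round([r.x[0]/100,r.x[1]/100,r.x[2]*.3],4),round(r.fun,2))
        if best is None or r.fun<best[0]: best=(r.fun,np.array([r.x[0]/100,r.x[1]/100,r.x[2]*.3]))
    return best[1]
PACK=[box(-28,28,-20,20,0,40),box(-15,15,-6,6,40,62)]
STAND=[box(-65,65,-30,30,0,85)]
DRV=[cyl(17,80,86),box(-14,14,-11,11,86,166)]
def pick(n,name,uv,tol=12):
    for r in nets.outline_of(n,name):
        if np.hypot(r["bbox"][0]-uv[0],r["bbox"][1]-uv[1])<tol: return r["pixels"]
    print("no",n,name)
def lampfit(obs):
    def res(p): return np.concatenate([(proj(n,place(np.array([P])/1000.,p))[0]-uv) for n,P,uv in obs])
    r=least_squares(res,[.45,-.02,-1.6],loss="soft_l1"); return r.x,r.fun.reshape(-1,2)
E
python3 - <<'E'
from fit import *
optics.grab_frame("top");optics.grab_frame("side")
O=[("top",(-87,125,8),(261.7,178.3)),("top",(-87,-125,5),(248,261.7)),("top",(62,-125,50),(300,269.3)),
("side",(-87,125,5),(231.7,238.3)),("side",(-87,-125,0),(295,279.3)),("side",(62,-125,50),(331.7,242.3)),("side",(-18,-125,50),(312.7,255)),
("side",(-11,-55,50),(294.3,241.7)),("side",(55,-55,50),(309.3,232.3)),("side",(55,-105,50),(325,242.7)),("side",(-11,-105,50),(310,251)),
("top",(-57.6,0,38.7),(265,219.5)),("side",(-57.6,0,38.7),(269.3,245))]
x,r=lampfit(O); print("lamp",np.round(x,4)); print(np.round(r,1).tolist())
y=np.arange(-1.5,1.6,.5)
def go(nm,parts,t,s,h,z=0,ys=y):
    M={n:m for n,m in(("top",pick("top",nm,t)),("side",pick("side",nm,s))) if m is not None}
    print(nm,fitmask(M,parts,onz("top",t,h)[:2],z,ys))
go("pack",PACK,(148,266),(226,353),.03)
go("stand",STAND,(397,267),(372,203),.05,0,(-.2,.2))
go("driver",DRV,(402,255),(367.7,175),.125,.005)
E
```

```text
lamp [ 0.5791 -0.042  -1.7446]
[[0.6, 0.7], [-0.1, 0.8], [-0.6, 1.1], [-0.6, 0.3], [-0.7, 2.1], [0.1, -1.0], [0.0, -0.5], [0.5, 0.1], [1.4, -0.6], [-0.5, -3.4], [-1.3, -1.1], [-0.4, 0.7], [-0.8, -1.3]]
  start -1.5 [ 0.4624  0.3494 -2.6956] 18.87
  start -1.0 [0.4624 0.3493 0.4419] 18.68
  start -0.5 [0.4623 0.3493 0.4437] 18.66
  start 0.0 [0.4624 0.3493 0.4429] 18.69
  start 0.5 [0.4624 0.3493 0.4415] 18.84
  start 1.0 [0.4623 0.3492 0.4287] 19.55Traceback (most recent call last):
  File "<stdin>", line 12, in <module>
  File "<stdin>", line 11, in go
  File "fit.py", line 19, in fitmask
    r=minimize(f,[p0[0]*100,p0[1]*100,y/.3],method="Nelder-Mead",options=dict(initial_simplex=[[p0[0]*100+a,p0[1]*100+b,y/.3+c] for a,b,c in((0,0,0),(1,0,0),(0,1,0),(0,0,1))],maxiter=90,xatol=.005,fatol=.01))
    res = _minimize_neldermead(fun, x0, args, callback, bounds=bounds,
                               **options)
    fsim[j] = func(sim[j])
              ~~~~^^^^^^^^
    fx = function(np.copy(x), *(wrapper_args + args))
  File "fit.py", line 16, in <lambda>
    f=lambda q:sum(((cv2.GaussianBlur(render(n,parts,(q[0]/100,q[1]/100,q[2]*.3),z),(0,0),1)-b)**2).sum() for n,b in B.items())
               ~~~^^^^^^^^^^^^^^^^^^^^^^^^^^^^^^^^^^^^^^^^^^^^^^^^^^^^^^^^^^^^^^^^^^^^^^^^^^^^^^^^^^^^^^^^^^^^^^^^^^^^^^^^^^^^^
  File "fit.py", line 16, in <genexpr>
    f=lambda q:sum(((cv2.GaussianBlur(render(n,parts,(q[0]/100,q[1]/100,q[2]*.3),z),(0,0),1)-b)**2).sum() for n,b in B.items())
                                      ~~~~~~^^^^^^^^^^^^^^^^^^^^^^^^^^^^^^^^^^^^^^^
  File "fit.py", line 11, in render
    uv=(proj(n,place(P,p,z))+.5)*4-.5
        ~~~~^^^^^^^^^^^^^^^^
  File "h.py", line 10, in proj
    c,R,t=cam(n); q=np.atleast_2d(P)@R.T+t
          ~~~^^^
  File "h.py", line 5, in cam
    c=optics.camera_info(n); return c,np.array(c["R"]),np.array(c["t"])
ValueError: time passes only in moves, steps and waits
```

```bash
sed -i 's/^def cam(n):/import functools\n@functools.lru_cache\ndef cam(n):/' h.py
cat > m2.py <<'E'
from fit import *
y=(-1.2,-.6,0,.6,1.2)
A={n:optics.grab_frame(n) for n in("top","side")}
def go(nm,parts,t,s,h,z=0,ys=y):
    M={n:m for n,m in(("top",pick("top",nm,t)),("side",pick("side",nm,s))) if m is not None}
    print(nm,fitmask(M,parts,onz("top",t,h)[:2],z,ys))
go("stand",STAND,(397,267),(372,203),.05,0,(-.2,.2))
go("driver",DRV,(402,255),(367.7,175),.125,.005)
BODY=np.vstack([box(-18,62,-125,125,0,50),box(-87,-18,-125,125,0,10.2)])
p0=np.array([.5791,-.042,-1.7446])
HOOP=box(-30,70,70,106,50,205)
W={};T={}
for n in A:
    h=cv2.cvtColor(A[n],cv2.COLOR_RGB2HSV).astype(int); r,g,b=[A[n][:,:,i].astype(int) for i in range(3)]
    T[n]=cv2.GaussianBlur(((g-r>8)&(np.arange(560)>200)[None]&(np.arange(420)>150)[:,None]).astype(float),(0,0),1)
    wm=render(n,[BODY],p0,0)>0; wm=cv2.dilate(wm.astype(np.uint8),np.ones((13,13)))
    ho=cv2.dilate((render(n,[HOOP],p0,0)>0).astype(np.uint8),np.ones((7,7)))
    inn=cv2.erode((render(n,[BODY],p0,0)>.5).astype(np.uint8),np.ones((9,9)))  # interior ignored
    W[n]=(wm>0)&(ho==0)&(inn==0)
def f(q):
    p=(p0[0]+q[0]/100,p0[1]+q[1]/100,p0[2]+q[2]*.1)
    return sum((W[n]*(cv2.GaussianBlur(render(n,[BODY],p,0),(0,0),1)-T[n])**2).sum() for n in T)
r=minimize(f,[0,0,0],method="Nelder-Mead",options=dict(initial_simplex=[[0,0,0],[.5,0,0],[0,.5,0],[0,0,.5]]))
p=p0+np.array([r.x[0]/100,r.x[1]/100,r.x[2]*.1]); print("lamp",np.round(p,4),f([0,0,0]),r.fun)
# brass centroid and slot
for n in A:
    c=proj(n,place(np.array([[-57.6,0,38.7]])/1000,p))[0]; print(n,"pred screw",c)
    im=A[n].astype(int); m=(im[:,:,0]-im[:,:,2]>25); u,v=np.meshgrid(np.arange(560),np.arange(420)); m&=np.hypot(u-c[0],v-c[1])<10
    print(" brass centroid",u[m].mean(),v[m].mean(),m.sum())
    g=A[n][:,:,1].astype(int); print(g[int(c[1])-6:int(c[1])+7,int(c[0])-6:int(c[0])+7])
E
python3 m2.py
```

```text
start -0.2 [ 0.4492 -0.3457  0.0732] 325.68
  start 0.2 [ 0.4493 -0.3458  0.0719] 325.74
stand [ 0.44924575 -0.3456877   0.07323737]
  start -1.2 [ 0.4777 -0.3467 -0.9424] 36.0
  start -0.6 [ 0.4779 -0.3473 -0.9107] 35.49
  start 0 [ 0.4778 -0.3473  0.4082] 35.62
  start 0.6 [ 0.4781 -0.3475  0.4078] 35.38
  start 1.2 [ 0.4782 -0.3479  1.6444] 41.0
driver [ 0.47811861 -0.34747566  0.40784345]
lamp [ 0.5846 -0.0406 -1.7541] 359.78043622938856 231.52839503339527
top pred screw [264.14072439 218.10487853]
 brass centroid 264.2328767123288 219.5068493150685 73
[[121 120 120 122 117 121 118 119 119 119 120 120 119]
 [119 118 117 122 115 121 116 118 117 118 121 119 121]
 [118 121 117 121 118 117 120 107 105 104 100 118 118]
 [119 118 119 119 117 118 120 113  94  76  88 110 119]
 [116 117 117 116 121 120 118 120 111  82  78  80 108]
 [116 120 116 119 107 112 117 117 117 108  78  64  92]
 [119 119 117 115  89  90  90 101 115 111  94  71  83]
 [119 118 119 107  81  70  70  74  92 112  95  73  83]
 [117 119 115 105  81  75  70  70  69 112  89  73  85]
 [119 119 114 110 103 100  90  92  81 115 
[... 294 characters left out ...]
94  91  91  90  93  90  92  88  88  89]
 [ 92  90  95  94  94  90  92  94  90  91  90  91  87]
 [ 92  94  96  94  92  87  92  88  89  94  95  88  92]
 [ 93  92  95  93  88  93  91  81  98  96  93  84  86]
 [ 93  98  90  92  93  86 100 102  97  87  88  84  76]
 [ 93  92  94  92  94  98 100 100  99  78  63  68  82]
 [ 95  93  96  90  95  99 100  93  81  56  50  72  88]
 [ 96  95  92  96  95  98  95  78  63  44  64  93  91]
 [ 98  89  95  98  95 102  80  60  48  67  97 100  83]
 [ 93  92  94  96  85  83  66  59  67  97  98  92  63]
 [ 98  92  92  91  78  88  85  66  96  96  99  87  55]
 [ 96  95  92  90  69  81  85  83  97  95  80  56  57]
 [ 95  93  91  95  84  69  68  75  58  57  60  63  70]]
```

```bash
python3 - <<'E'
from fit import *
def crop(n,x,y,w,h,s): 
    i=cv2.imread(f"pics/{n}0.png"); return cv2.resize(i[y:y+h,x:x+w],None,fx=s,fy=s,interpolation=cv2.INTER_CUBIC)
def wire(im,n,x,y,s,pts,p,z,col,close=True):
    uv=((proj(n,place(np.array(pts,float)/1000,p,z))-[x,y]+.5)*s*16).astype(np.int32)
    cv2.polylines(im,[uv],close,col,1,cv2.LINE_AA,4)
tiles=[]
for n,x,y in(("top",240,173),("side",225,185)):
    im=crop(n,x,y,110,100,3.6)
    for p,col in(((.5791,-.042,-1.7446),(0,0,255)),((.5846,-.0406,-1.7541),(255,255,0))):
        for P in ([(-87,125,10.2),(-87,-125,10.2),(-18,-125,50),(-18,125,50)],[(-18,-125,50),(62,-125,50),(62,125,50),(-18,125,50)],[(-11,-55,50),(55,-55,50),(55,-105,50),(-11,-105,50)],[(-87,-125,10),(-87,-125,0),(-87,125,0)]):
            wire(im,n,x,y,3.6,P,p,0,col,len(P)>3)
    tiles.append(im)
row1=np.hstack(tiles)
t2=[]
for n,x,y in(("top",392,242),("side",358,155)):
  for yaw in(.408,-.91):
    im=crop(n,x,y,24,28,8); 
    if yaw<0 or 1:
      for zz in(86,166): wire(im,n,x,y,8,[(-14,-11,zz),(14,-11,zz),(14,11,zz),(-14,11,zz)],(.478,-.3474,yaw),.005,(0,255,255))
    t2.append(im)
row2=np.hstack(t2); C=np.zeros((600,800,3),np.uint8); C[:360,:row1.shape[1]]=row1[:,:800]; C[365:365+224,:768]=row2
cv2.imwrite("pics/wire.png",C)
E
```

```text
(no output)
```

View pics/wire.png

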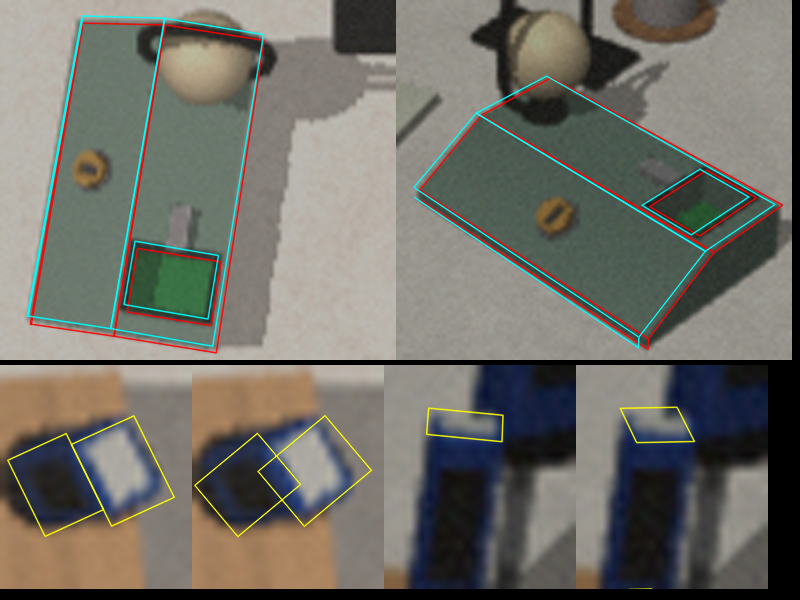

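The red wireframe (0.579, -0.042) fits the lamp edges within about 2 px in both views, and the cyan one is a little better at the top edge, so I'll use the mean. The driver yaw of 0.41 fits its cap at (404,253); -0.91 doesn't. First move: go to the pack.

```bash
cat > plan.py <<'E'
from h import *
LAMP=np.array([.5815,-.041,-1.748])
def lampw(P): 
    c,s=np.cos(LAMP[2]),np.sin(LAMP[2]); P=np.array(P)/1000.
    return np.array([LAMP[0]+c*P[0]-s*P[1],LAMP[1]+s*P[0]+c*P[1],P[2]])
def down(a): # tool x at world angle a, z down
    x=[np.cos(a),np.sin(a),0]; z=[0,0,-1]; return np.array([x,np.cross(z,x),z]).T
def plan(targets,p=None,R=None):
    s=state(); p=s["tool_pos"] if p is None else p; R=rot(s["tool_rot"]).as_matrix() if R is None else R
    print("t",s["time"],"p",np.round(p,4),"F",np.round(s["contact_force"],1))
    for P,Rt in targets:
        d=R.T@(np.array(P)-p)/.8; r=Ro.from_matrix(R.T@Rt).as_rotvec()/1.5
        print("d",np.round(d,4).tolist(),"r",np.round(r,4).tolist(),"rows>=",round(max(np.linalg.norm(d)*16,np.linalg.norm(r)*1.5/.15),1))
E
python3 - <<'E'
from plan import *
plan([((.38,-.1,.25),down(.39)),((.4624,.3493,.15),down(.443))])
p1=np.array([.38,-.1,.25]); plan([((.4624,.3493,.13),down(.443)),((.4624,.3493,.043),down(.443))],p1,down(.39))
print(lampw((22,-80,50)))
E
```

```text
t 1.6 p [ 0.2059 -0.5901  0.2313] F [0.  0.6 0.1]
d [0.4073, -0.5067, -0.0234] r [0.0, 0.0, -0.0361] rows>= 10.4
d [0.6896, -1.003, 0.1016] r [0.0, 0.0, -0.0715] rows>= 19.5
t 1.6 p [ 0.38 -0.1   0.25] F [0.  0.6 0.1]
d [0.3088, -0.4803, 0.15] r [0.0, 0.0, -0.0353] rows>= 9.4
d [0.3088, -0.4803, 0.2588] r [0.0, 0.0, -0.0353] rows>= 10.0
[ 0.49887465 -0.04855327  0.05      ]
```

```bash
R='python3 -m inch'
python3 -m inch '[{"dx":0.2,"dy":-0.25,"dz":-0.02},{"dx":0.2,"dy":-0.25,"dz":-0.02},{"dx":0.2,"dy":-0.25,"dz":-0.02},{"dx":0.2,"dy":-0.25,"dz":-0.02},{"dx":0.2,"dy":-0.25,"dz":-0.02}]' 1
python3 -m inch '[{"dx":0.2,"dy":-0.25,"rz":-0.036},{"dx":0.2,"dy":-0.25,"rz":-0.036},{"dx":0.2,"dy":-0.25,"rz":-0.036},{"dx":0.2,"dy":-0.25,"rz":-0.036},{"dx":0.2,"dy":-0.25,"rz":-0.036}]'
python3 -m inch '[{"dx":0.15,"dy":-0.24,"dz":0.03,"rz":-0.035},{"dx":0.15,"dy":-0.24,"dz":0.03,"rz":-0.035},{"dx":0.15,"dy":-0.24,"dz":0.03,"rz":-0.035},{"dx":0.15,"dy":-0.24,"dz":0.03,"rz":-0.035},{"dx":0.15,"dy":-0.24,"dz":0.03,"rz":-0.035}]'
python3 -m inch '[{"dx":0.15,"dy":-0.24,"dz":0.06},{"dx":0.15,"dy":-0.24,"dz":0.06},{"dx":0.15,"dy":-0.24,"dz":0.06},{"dx":0.15,"dy":-0.24,"dz":0.06},{"dx":0.15,"dy":-0.24,"dz":0.06}]'
python3 - <<'E'
from plan import *
plan([((.4624,.3493,.12),down(.443)),((.4624,.3493,.043),down(.443))])
E
```

```text
t 1.6 p [ 0.2059 -0.5901  0.2313] F [0.  0.6 0.1]
d [0.6896, -1.003, 0.1391] r [0.0, 0.0, -0.0715] rows>= 19.6
d [0.6896, -1.003, 0.2354] r [0.0, 0.0, -0.0715] rows>= 19.8validation failed for argument at $[0]...
validation failed for argument at $[0]...
validation failed for argument at $[0]...
validation failed for argument at $[0]...
```

All six keys seem to be required.

```bash
python3 -m inch '[{"dx":0.2,"dy":-0.25,"dz":-0.02,"rx":0,"ry":0,"rz":0},{"dx":0.2,"dy":-0.25,"dz":-0.02,"rx":0,"ry":0,"rz":0},{"dx":0.2,"dy":-0.25,"dz":-0.02,"rx":0,"ry":0,"rz":0},{"dx":0.2,"dy":-0.25,"dz":-0.02,"rx":0,"ry":0,"rz":0},{"dx":0.2,"dy":-0.25,"dz":-0.02,"rx":0,"ry":0,"rz":0}]' 1 &&
python3 -m inch '[{"dx":0.2,"dy":-0.25,"dz":0,"rx":0,"ry":0,"rz":-0.036},{"dx":0.2,"dy":-0.25,"dz":0,"rx":0,"ry":0,"rz":-0.036},{"dx":0.2,"dy":-0.25,"dz":0,"rx":0,"ry":0,"rz":-0.036},{"dx":0.2,"dy":-0.25,"dz":0,"rx":0,"ry":0,"rz":-0.036},{"dx":0.2,"dy":-0.25,"dz":0,"rx":0,"ry":0,"rz":-0.036}]' &&
python3 -m inch '[{"dx":0.15,"dy":-0.24,"dz":0.03,"rx":0,"ry":0,"rz":-0.035},{"dx":0.15,"dy":-0.24,"dz":0.03,"rx":0,"ry":0,"rz":-0.035},{"dx":0.15,"dy":-0.24,"dz":0.03,"rx":0,"ry":0,"rz":-0.035},{"dx":0.15,"dy":-0.24,"dz":0.03,"rx":0,"ry":0,"rz":-0.035},{"dx":0.15,"dy":-0.24,"dz":0.03,"rx":0,"ry":0,"rz":-0.035}]' &&
python3 -m inch '[{"dx":0.15,"dy":-0.24,"dz":0.06,"rx":0,"ry":0,"rz":0},{"dx":0.15,"dy":-0.24,"dz":0.06,"rx":0,"ry":0,"rz":0},{"dx":0.15,"dy":-0.24,"dz":0.06,"rx":0,"ry":0,"rz":0},{"dx":0.15,"dy":-0.24,"dz":0.06,"rx":0,"ry":0,"rz":0},{"dx":0.15,"dy":-0.24,"dz":0.06,"rx":0,"ry":0,"rz":0}]'
python3 - <<'E'
from plan import *
plan([((.4624,.3493,.12),down(.443)),((.4624,.3493,.043),down(.443))])
E
```

```text
time: 2.1
tool_pos: [0.2892, -0.353, 0.247]
tool_rot: [0.0, 0.986, 0.167, 0.0]
contact_force: [1.2, -0.6, 0.5]
gripper_width: 0.999
grasp_force: 0.0
time: 2.6
tool_pos: [0.3723, -0.1171, 0.2473]
tool_rot: [0.001, 0.981, 0.193, 0.001]
contact_force: [-0.7, -0.2, -0.7]
gripper_width: 1.0
grasp_force: 0.0
time: 3.1
tool_pos: [0.4097, 0.1074, 0.2227]
tool_rot: [-0.0, 0.975, 0.221, 0.0]
contact_force: [-0.0, -0.7, -1.5]
gripper_width: 1.001
grasp_force: 0.0
time: 3.6
tool_pos: [0.4358, 0.332, 0.174]
tool_rot: [-0.0, 0.975, 0.22, -0.0]
contact_force: [-0.3, -0.7, 1.1]
gripper_width: 1.001
grasp_force: 0.0
t 3.6 p [0.4358 0.332  0.174 ] F [-0.3 -0.7  1.1]
d [0.0394, -0.0052, 0.0675] r [-0.0003, 0.0004, 0.0011] rows>= 1.3
d [0.0395, -0.0051, 0.1638] r [-0.0003, 0.0004, 0.0011] rows>= 2.7
```

```bash
python3 -m inch '[{"dx":0.039,"dy":-0.005,"dz":0.08,"rx":0,"ry":0,"rz":0},{"dx":0.039,"dy":-0.005,"dz":0.08,"rx":0,"ry":0,"rz":0},{"dx":0.039,"dy":-0.005,"dz":0.08,"rx":0,"ry":0,"rz":0},{"dx":0.039,"dy":-0.005,"dz":0.08,"rx":0,"ry":0,"rz":0}]' 
python3 - <<'E'
from plan import *
plan([((.4624,.3493,.045),down(.443))])
E
```

```text
time: 4.0
tool_pos: [0.4627, 0.346, 0.1111]
tool_rot: [0.0, 0.976, 0.219, -0.0]
contact_force: [0.2, -0.3, -0.2]
gripper_width: 0.998
grasp_force: 0.0
t 4.0 p [0.4627 0.346  0.1111] F [ 0.2 -0.3 -0.2]
d [0.0015, -0.004, 0.0826] r [0.0, 0.0004, -0.0005] rows>= 1.3
```

```bash
python3 -m inch '[{"dx":0.001,"dy":-0.004,"dz":0.04,"rx":0,"ry":0,"rz":0},{"dx":0.001,"dy":-0.004,"dz":0.082,"rx":0,"ry":0,"rz":0},{"dx":0.001,"dy":-0.004,"dz":0.082,"rx":0,"ry":0,"rz":0},{"dx":0.001,"dy":-0.004,"dz":0.082,"rx":0,"ry":0,"rz":0}]' 
python3 -m inch '[{"dx":0,"dy":0,"dz":0,"rx":0,"ry":0,"rz":0},{"dx":0,"dy":0,"dz":0,"rx":0,"ry":0,"rz":0},{"dx":0,"dy":0,"dz":0,"rx":0,"ry":0,"rz":0},{"dx":0,"dy":0,"dz":0,"rx":0,"ry":0,"rz":0},{"dx":0,"dy":0,"dz":0,"rx":0,"ry":0,"rz":0}]' -1
python3 -m inch '[{"dx":0,"dy":0,"dz":0,"rx":0,"ry":0,"rz":0},{"dx":0,"dy":0,"dz":0,"rx":0,"ry":0,"rz":0},{"dx":0,"dy":0,"dz":0,"rx":0,"ry":0,"rz":0}]' 
python3 -m inch '[{"dx":0,"dy":0,"dz":-0.05,"rx":0,"ry":0,"rz":0},{"dx":0,"dy":0,"dz":-0.1,"rx":0,"ry":0,"rz":0},{"dx":0,"dy":0,"dz":-0.12,"rx":0,"ry":0,"rz":0},{"dx":0,"dy":0,"dz":-0.12,"rx":0,"ry":0,"rz":0},{"dx":0,"dy":0,"dz":-0.12,"rx":0,"ry":0,"rz":0}]' 
python3 - <<'E'
from plan import *
plan([(lampw((22,-80,150)),down(1.394)),(lampw((22,-80,72)),down(1.394))])
optics.grab_frame("top");optics.grab_frame("side")
for n in("top","side"): print(n,[(r["confidence"],r["bbox"]) for r in nets.boxes_of(n,"pack")])
E
```

```text
time: 4.4
tool_pos: [0.4627, 0.3493, 0.047]
tool_rot: [-0.0, 0.976, 0.219, 0.001]
contact_force: [-0.3, 0.2, 0.5]
gripper_width: 1.0
grasp_force: 0.0
time: 4.9
tool_pos: [0.4623, 0.3495, 0.0457]
tool_rot: [-0.0, 0.976, 0.219, 0.0]
contact_force: [-1.7, 4.4, 1.1]
gripper_width: 0.142
grasp_force: 1.0
time: 5.2
tool_pos: [0.4624, 0.3496, 0.0458]
tool_rot: [-0.0, 0.976, 0.219, 0.0]
contact_force: [-0.8, 0.2, 3.0]
gripper_width: 0.123
grasp_force: 60.4
time: 5.7
tool_pos: [0.4613, 0.3487, 0.1392]
tool_rot: [0.0, 0.976, 0.219, -0.001]
contact_force: [0.7, -0.7, -3.7]
gripper_width: 0.121
grasp_force: 59.7
t 5.7 p [0.4613 0.3487 0.1392] F [ 0.7 -0.7 -3.7]
d [-0.17, 0.4689, -0.0128] r [-0.0007, 0.0018, -0.6345] rows>= 8.0
d [-0.1698, 0.4688, 0.0847] r [-0.0007, 0.0018, -0.6345] rows>= 8.1
top [(0.67, [138.9, 268.4, 18.8, 18.1])]
side []
```

```bash
python3 -m inch '[{"dx":-0.085,"dy":0.235,"dz":-0.03,"rx":0,"ry":0,"rz":-0.32},{"dx":-0.085,"dy":0.235,"dz":-0.03,"rx":0,"ry":0,"rz":-0.32},{"dx":-0.085,"dy":0.235,"dz":-0.03,"rx":0,"ry":0,"rz":-0.32},{"dx":-0.085,"dy":0.235,"dz":-0.03,"rx":0,"ry":0,"rz":-0.32},{"dx":-0.085,"dy":0.235,"dz":-0.03,"rx":0,"ry":0,"rz":-0.32}]' 
python3 - <<'E'
from plan import *
plan([(lampw((22,-80,150)),down(1.394))])
E
```

```text
time: 6.4
tool_pos: [0.4812, 0.1466, 0.1648]
tool_rot: [0.001, 0.896, 0.443, -0.001]
contact_force: [-0.7, 0.3, -3.2]
gripper_width: 0.123
grasp_force: 59.9
t 6.4 p [0.4812 0.1466 0.1648] F [-0.7  0.3 -3.2]
d [-0.1805, 0.1655, 0.0189] r [0.0002, 0.0012, -0.3168] rows>= 3.9
```

```bash
python3 -m inch '[{"dx":-0.18,"dy":0.166,"dz":0.019,"rx":0,"ry":0,"rz":-0.317},{"dx":-0.18,"dy":0.166,"dz":0.019,"rx":0,"ry":0,"rz":-0.317},{"dx":-0.18,"dy":0.166,"dz":0.019,"rx":0,"ry":0,"rz":-0.317},{"dx":-0.18,"dy":0.166,"dz":0.019,"rx":0,"ry":0,"rz":-0.317},{"dx":-0.18,"dy":0.166,"dz":0.019,"rx":0,"ry":0,"rz":-0.317}]' 
python3 -m inch '[{"dx":0,"dy":0,"dz":0.02,"rx":0,"ry":0,"rz":0},{"dx":0,"dy":0,"dz":0.03,"rx":0,"ry":0,"rz":0},{"dx":0,"dy":0,"dz":0.03,"rx":0,"ry":0,"rz":0}]' 
python3 - <<'E'
from plan import *
plan([(lampw((22,-80,100)),down(1.394))])
a=save("top","pics/t1.png"); b=save("side","pics/s1.png")
C=np.hstack([cv2.resize(a[205:305,240:340],(400,400),interpolation=2),cv2.resize(b[185:285,245:345],(400,400),interpolation=2)])
cv2.imwrite("pics/c1.png",C[:,:,::-1])
E
```

```text
time: 6.9
tool_pos: [0.4996, -0.0478, 0.1487]
tool_rot: [-0.0, 0.767, 0.642, -0.001]
contact_force: [0.1, 0.9, -1.9]
gripper_width: 0.124
grasp_force: 59.9
time: 7.2
tool_pos: [0.4985, -0.0435, 0.1236]
tool_rot: [-0.002, 0.766, 0.643, -0.001]
contact_force: [-0.5, 0.3, -2.5]
gripper_width: 0.123
grasp_force: 59.8
t 7.2 p [ 0.4985 -0.0435  0.1236] F [-0.5  0.3 -2.5]
d [-0.0061, 0.0017, 0.0295] r [-0.0033, -0.0005, 0.0026] rows>= 0.5
```

View pics/c1.png

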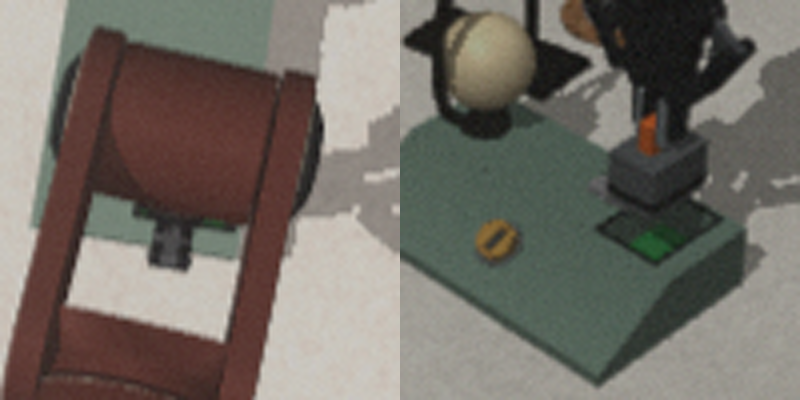

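```bash
python3 - <<'E'
from fit import *; from plan import *
print("model well",lampw((22,-80,50)),"side",onz("side",(310-.4,241-.4),.05),"top",onz("top",(287.8-.4,251.6-.4),.05))
for x,y in((-11,-55),(55,-55),(55,-105),(-11,-105)): print(np.round(proj("side",lampw((x,y,50))),1),np.round(proj("top",lampw((x,y,50))),1))
z=.1236-.0457; s=state(); print(s["tool_pos"])
m=None
for r in nets.outline_of("side","pack"): 
    print(r["confidence"],r["bbox"]); m=r["pixels"] if m is None else m
if m is not None:
    yaw=1.394
    B=cv2.GaussianBlur(m.astype(float),(0,0),1)
    def f(q):return ((cv2.GaussianBlur(render("side",PACK,(q[0]/100,q[1]/100,yaw),z),(0,0),1)-B)**2).sum()
    r=minimize(f,[49.85,-4.35],method="Nelder-Mead",options=dict(initial_simplex=[[49.85,-4.35],[50.5,-4.35],[49.85,-3.7]])); print("pack",r.x,r.fun)
E
```

```text
model well [ 0.49887465 -0.04855327  0.05      ] side [ 0.49663631 -0.04937774  0.05      ] top [ 0.49893877 -0.04881472  0.05      ]
[[293.8 241.7]] [[277.1 240.5]]
[[309.8 231.6]] [[300.3 244.3]]
[[323.5 239.3]] [[297.6 262. ]]
[[307.6 249.8]] [[274.2 258.2]]
[ 0.49981986 -0.04373102  0.12564837]
0.79 [308.4, 228.8, 21.7, 26.6]
pack [49.91307218 -4.38339066] 48.11349092681029
```

```bash
python3 -m inch '[{"dx":-0.0066,"dy":0,"dz":0,"rx":0,"ry":0,"rz":0},{"dx":-0.0066,"dy":0,"dz":0.02,"rx":0,"ry":0,"rz":0},{"dx":-0.0066,"dy":0,"dz":0.03,"rx":0,"ry":0,"rz":0},{"dx":-0.0066,"dy":0,"dz":0.03,"rx":0,"ry":0,"rz":0}]' 
python3 -m inch '[{"dx":0,"dy":0,"dz":0.01,"rx":0,"ry":0,"rz":0},{"dx":0,"dy":0,"dz":0.02,"rx":0,"ry":0,"rz":0},{"dx":0,"dy":0,"dz":0.02,"rx":0,"ry":0,"rz":0},{"dx":0,"dy":0,"dz":0.02,"rx":0,"ry":0,"rz":0}]' 
python3 - <<'E'
from plan import *
plan([((.4982,-.049,.0677),down(1.394))])
print(nets.boxes_of("side","pack") and "")
E
```

```text
time: 7.75
tool_pos: [0.498, -0.0496, 0.1008]
tool_rot: [-0.001, 0.766, 0.643, -0.001]
contact_force: [-0.1, -0.3, -2.9]
gripper_width: 0.122
grasp_force: 59.8
time: 8.15
tool_pos: [0.499, -0.0498, 0.0858]
tool_rot: [-0.0, 0.766, 0.643, -0.0]
contact_force: [0.2, -0.3, -3.3]
gripper_width: 0.123
grasp_force: 59.8
t 8.15 p [ 0.499  -0.0498  0.0858] F [ 0.2 -0.3 -3.3]
d [0.0009, -0.0011, 0.0226] r [-0.0004, -0.0, 0.0025] rows>= 0.4
```

Underside is about 10 mm into the well and nothing has touched. I'll lower to just on the plate.

```bash
python3 -m inch '[{"dx":0.001,"dy":-0.001,"dz":0.01,"rx":0,"ry":0,"rz":0},{"dx":0.001,"dy":-0.001,"dz":0.018,"rx":0,"ry":0,"rz":0},{"dx":0.001,"dy":-0.001,"dz":0.018,"rx":0,"ry":0,"rz":0}]' 
python3 -m inch '[{"dx":0,"dy":0,"dz":0.003,"rx":0,"ry":0,"rz":0},{"dx":0,"dy":0,"dz":0.005,"rx":0,"ry":0,"rz":0},{"dx":0,"dy":0,"dz":0.005,"rx":0,"ry":0,"rz":0}]' 
```

```text
time: 8.5
tool_pos: [0.4974, -0.0487, 0.0701]
tool_rot: [-0.001, 0.766, 0.643, -0.001]
contact_force: [-0.8, 0.9, -3.4]
gripper_width: 0.122
grasp_force: 59.8
time: 8.8
tool_pos: [0.4985, -0.049, 0.0677]
tool_rot: [-0.0, 0.766, 0.643, -0.0]
contact_force: [-0.8, -0.1, -2.0]
gripper_width: 0.118
grasp_force: 60.0
```

```bash
python3 -m inch '[{"dx":0,"dy":0,"dz":0.0015,"rx":0,"ry":0,"rz":0},{"dx":0,"dy":0,"dz":0.0015,"rx":0,"ry":0,"rz":0}]' 
python3 -m inch '[{"dx":0,"dy":0,"dz":0,"rx":0,"ry":0,"rz":0},{"dx":0,"dy":0,"dz":0,"rx":0,"ry":0,"rz":0},{"dx":0,"dy":0,"dz":0,"rx":0,"ry":0,"rz":0},{"dx":0,"dy":0,"dz":0,"rx":0,"ry":0,"rz":0},{"dx":0,"dy":0,"dz":0,"rx":0,"ry":0,"rz":0}]' -0.35
python3 -m inch '[{"dx":0,"dy":0,"dz":0,"rx":0,"ry":0,"rz":0},{"dx":0,"dy":0,"dz":0,"rx":0,"ry":0,"rz":0},{"dx":0,"dy":0,"dz":-0.05,"rx":0,"ry":0,"rz":0},{"dx":0,"dy":0,"dz":-0.1,"rx":0,"ry":0,"rz":0},{"dx":0,"dy":0,"dz":-0.16,"rx":0,"ry":0,"rz":0}]' 
python3 -m inch '[{"dx":0,"dy":0,"dz":-0.1,"rx":0,"ry":0,"rz":0},{"dx":-0.1,"dy":-0.05,"dz":-0.15,"rx":0,"ry":0,"rz":0},{"dx":-0.25,"dy":-0.05,"dz":-0.15,"rx":0,"ry":0,"rz":0},{"dx":-0.25,"dy":-0.05,"dz":-0.15,"rx":0,"ry":0,"rz":0},{"dx":-0.25,"dy":-0.05,"dz":-0.15,"rx":0,"ry":0,"rz":0}]' 
python3 - <<'E'
from plan import *
a=save("top","pics/t2.png"); b=save("side","pics/s2.png")
A=cv2.resize(a[170:270,240:340],(800,800),interpolation=2)
C=np.hstack([cv2.resize(a[175:275,240:340],(400,400),interpolation=2),cv2.resize(b[185:285,245:345],(400,400),interpolation=2)])
cv2.imwrite("pics/c2.png",C[:,:,::-1])
print(state()["tool_pos"],state()["time"])
E
```

```text
time: 9.0
tool_pos: [0.4987, -0.049, 0.0667]
tool_rot: [0.0, 0.766, 0.643, 0.0]
contact_force: [-0.1, -0.4, -1.9]
gripper_width: 0.119
grasp_force: 60.0
time: 9.5
tool_pos: [0.4986, -0.049, 0.0667]
tool_rot: [0.0, 0.766, 0.643, 0.0]
contact_force: [1.2, -0.0, -1.0]
gripper_width: 0.326
grasp_force: 0.0
time: 10.0
tool_pos: [0.4973, -0.0487, 0.1943]
tool_rot: [-0.001, 0.766, 0.643, -0.001]
contact_force: [1.1, 0.7, -0.5]
gripper_width: 0.328
grasp_force: 0.0
time: 10.5
tool_pos: [0.43, -0.2211, 0.3107]
tool_rot: [0.001, 0.765, 0.644, 0.0]
contact_force: [1.3, -0.6, -0.4]
gripper_width: 0.321
grasp_force: 0.0
[ 0.42958734 -0.22452116  0.3117151 ] 10.6
```

View pics/c2.png

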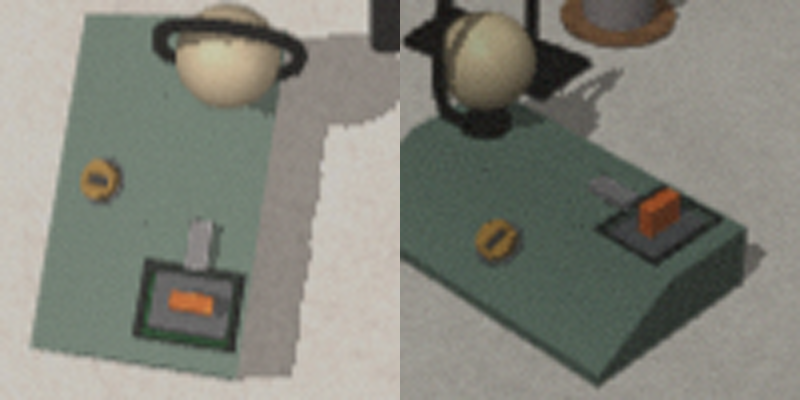

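Pack sits level and sunk in the well, rib at (191,301) in the left half of the crop and the bolt still clear at (201,243). Next I rectify the screw face from both cameras to get its centre and slot angle.

```bash
cat > slot.py <<'E'
from plan import *
e1=lampw((np.cos(np.pi/6)*1000,0,500))-lampw((0,0,0)); e2=lampw((0,1000,0))-lampw((0,0,0)); ax=np.cross(e1,e2)
out=[];C0=lampw((-57.6,0,38.7)); print("axis",ax,"C0",C0); cen={}
for n in("top","side"):
    im=np.mean([optics.grab_frame(n) for _ in range(5)],0).astype(np.float32)
    g=(np.arange(240)-119.5)/240*.048   # 0.2mm/px ; u: e2 reversed? columns=+e2, rows=-e1
    P=C0+g[None,:,None]*e2-g[:,None,None]*e1
    uv=proj(n,P.reshape(-1,3)).reshape(240,240,2).astype(np.float32)
    r=cv2.remap(im,uv[...,0],uv[...,1],cv2.INTER_CUBIC); 
    br=((r[...,0]-r[...,2])/(r.sum(-1)+1)>.12)&(np.hypot(*np.meshgrid(g,g))<.021)
    hull=np.zeros((240,240),np.uint8); cv2.fillConvexPoly(hull,cv2.convexHull(np.argwhere(br)[:,::-1].astype(np.int32)),1)
    v,u=np.nonzero(hull); c=np.array([u.mean(),v.mean()]); print(n,"centre (e2,e1) mm",(c[0]-119.5)*.2,-(c[1]-119.5)*.2,"equiv dia",np.sqrt(hull.sum()*4/np.pi)*.2)
    core=(np.hypot(np.arange(240)[None]-c[0],np.arange(240)[:,None]-c[1])<50)
    L=r.sum(-1); w=np.clip(np.percentile(L[core],45)-L,0,None)*core
    vv,uu=np.mgrid[:240,:240]; m=np.array([(uu*w).sum(),(vv*w).sum()])/w.sum()
    d=np.stack([uu-m[0],vv-m[1]],-1); S=np.einsum('ij,ijk,ijl->kl',w,d,d)/w.sum(); E,V=np.linalg.eigh(S); a=V[:,1]
    print(" slot centre mm",(m[0]-119.5)*.2,-(m[1]-119.5)*.2,"angle from e1 toward e2 deg",np.degrees(np.arctan2(a[0],-a[1])),"std mm",np.sqrt(E)*.2)
    cen[n]=proj(n,C0+(m[0]-119.5)*.0002*e2-(m[1]-119.5)*.0002*e1)[0]
    out.append(np.clip(r,0,255).astype(np.uint8))
from scipy.optimize import least_squares
q=least_squares(lambda X:np.concatenate([proj(n,X)[0]-cen[n] for n in cen]),C0); print("tri slot",q.x,"res px",q.fun,"in lamp frame offset e1,e2,ax mm",1000*np.array([(q.x-C0)@k for k in(e1,e2,ax)]))
cv2.imwrite("pics/slot.png",cv2.resize(np.hstack(out)[:,:,::-1],None,fx=1.6,fy=1.6))
E
python3 slot.py
```

```text
axis [0.08813886 0.49217024 0.8660254 ] C0 [0.5916536  0.01569801 0.0387    ]
top centre (e2,e1) mm -0.5402473118279574 0.3511290322580635 equiv dia 30.77808020788433
 slot centre mm -0.8499346507025735 -0.743919713935523 angle from e1 toward e2 deg 168.62347965942308 std mm [1.84043544 4.37582564]
side centre (e2,e1) mm -4.428743180975585 -0.5610878661087867 equiv dia 31.009699027333113
 slot centre mm -4.131552756929074 -0.02389264094458099 angle from e1 toward e2 deg 172.2694379687802 std mm [1.65632145 4.81911898]
tri slot [0.58971313 0.01578635 0.03762213] res px [ 0.25666083  0.45217603 -0.49130754 -0.08791206] in lamp frame offset e1,e2,ax mm [-0.31800991 -1.92565158 -1.06101506]
```

View pics/slot.png

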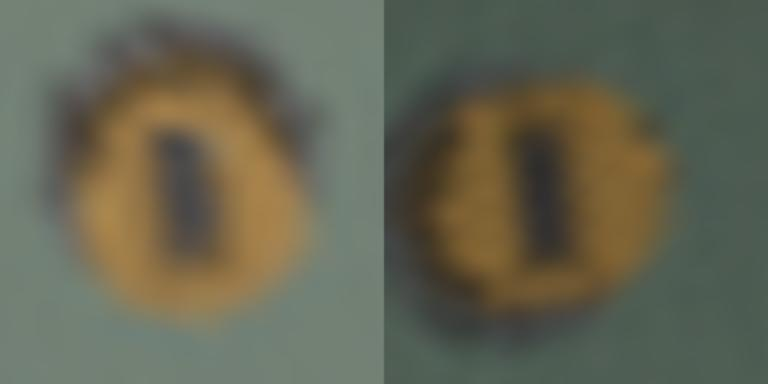

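The slot leans 9.5° from up-slope towards lamp -y in both views, so the screw is at about 0.17 rad. About 1.13 rad remain. Next, the small driver, and how much room the big one leaves.

```bash
python3 - <<'E'
from plan import *
from fit import *
from scipy.optimize import least_squares
cen={"top":(458.3,245.7),"side":(380,130)}
q=least_squares(lambda X:np.concatenate([proj(n,X)[0]-cen[n] for n in cen]),[.48,-.46,.2]); print("big cap",q.x,q.fun)
# small driver cap top: white cap centroid both views
A={n:optics.grab_frame(n) for n in("top","side")}; cc={}
for n,c in(("top",(404,254)),("side",(368,164))):
    im=A[n].astype(int); u,v=np.meshgrid(np.arange(560),np.arange(420)); b=(im[...,2]-im[...,0]>12)&(np.hypot(u-c[0],v-c[1])<14)
    w=(im.min(-1)>115)&(np.hypot(u-c[0],v-c[1])<6); print(n,"blue",b.sum(),u[b].mean(),v[b].mean(),"white",w.sum(),u[w].mean(),v[w].mean())
    print("pred cap",proj(n,np.array([.478,-.346,.171])))
plan([((.478,-.346,.24),down(.42)),((.478,-.346,.116),down(.42))])
E
```

```text
big cap [ 0.49374597 -0.45328072  0.23350907] [ 0.07190596  0.1629056  -0.23541881 -0.0120492 ]
top blue 0 nan nan white 0 nan nan
pred cap [[406.22475659 254.68477648]]
side blue 93 367.02150537634407 167.91397849462365 white 35 368.9142857142857 161.0
pred cap [[367.37204804 162.08793163]]
t 11.2 p [ 0.431  -0.2192  0.3096] F [-0.   0.8  0. ]
d [-0.1461, 0.085, 0.0869] r [-0.0001, -0.0, 0.6526] rows>= 6.5
d [-0.1461, 0.085, 0.2419] r [-0.0001, -0.0, 0.6526] rows>= 6.5<stdin>:10: RuntimeWarning: Mean of empty slice.
  ret = ret.dtype.type(ret / rcount)
```

```bash
python3 -m inch '[{"dx":-0.07,"dy":0.04,"dz":0,"rx":0,"ry":0,"rz":0.33},{"dx":-0.07,"dy":0.04,"dz":0,"rx":0,"ry":0,"rz":0.33},{"dx":-0.07,"dy":0.04,"dz":0,"rx":0,"ry":0,"rz":0.33},{"dx":-0.07,"dy":0.04,"dz":0,"rx":0,"ry":0,"rz":0.33}]' 0.4
python3 -m inch '[{"dx":0,"dy":0.05,"dz":0,"rx":0,"ry":0,"rz":0.32},{"dx":0,"dy":0.08,"dz":0.04,"rx":0,"ry":0,"rz":0.32},{"dx":0,"dy":0.08,"dz":0.06,"rx":0,"ry":0,"rz":0.32},{"dx":0,"dy":0.08,"dz":0.06,"rx":0,"ry":0,"rz":0.32}]'
python3 - <<'E'
from plan import *
plan([((.479,-.3457,.2),down(.42)),((.479,-.3457,.116),down(.42))])
E
```

```text
time: 11.6
tool_pos: [0.4528, -0.2808, 0.3094]
tool_rot: [-0.0, 0.901, 0.434, -0.0]
contact_force: [-0.8, 0.2, -0.2]
gripper_width: 0.697
grasp_force: 0.0
time: 12.0
tool_pos: [0.502, -0.3191, 0.2575]
tool_rot: [-0.003, 0.978, 0.209, -0.002]
contact_force: [0.9, -0.8, -0.4]
gripper_width: 0.702
grasp_force: 0.0
t 12.0 p [ 0.502  -0.3191  0.2575] F [ 0.9 -0.8 -0.4]
d [-0.0396, 0.019, 0.0719] r [-0.0043, 0.0021, 0.0012] rows>= 1.3
d [-0.0393, 0.0197, 0.1769] r [-0.0043, 0.0021, 0.0012] rows>= 2.9
```

```bash
python3 -m inch '[{"dx":-0.039,"dy":0.019,"dz":0.03,"rx":0,"ry":0,"rz":0},{"dx":-0.039,"dy":0.019,"dz":0.03,"rx":0,"ry":0,"rz":0},{"dx":-0.039,"dy":0.019,"dz":0.03,"rx":0,"ry":0,"rz":0}]'
python3 - <<'E'
from plan import *
plan([((.479,-.3457,.116),down(.42))])
E
```

```text
time: 12.3
tool_pos: [0.4805, -0.3468, 0.2384]
tool_rot: [0.0, 0.978, 0.21, 0.0]
contact_force: [0.5, 0.5, 0.4]
gripper_width: 0.7
grasp_force: 0.0
t 12.3 p [ 0.4805 -0.3468  0.2384] F [0.5 0.5 0.4]
d [-0.0012, -0.0021, 0.153] r [0.0002, -0.0003, 0.0023] rows>= 2.4
```

```bash
python3 -m inch '[{"dx":-0.001,"dy":-0.002,"dz":0.05,"rx":0,"ry":0,"rz":0},{"dx":-0.001,"dy":-0.002,"dz":0.1,"rx":0,"ry":0,"rz":0},{"dx":-0.001,"dy":-0.002,"dz":0.153,"rx":0,"ry":0,"rz":0},{"dx":-0.001,"dy":-0.002,"dz":0.153,"rx":0,"ry":0,"rz":0},{"dx":-0.001,"dy":-0.002,"dz":0.153,"rx":0,"ry":0,"rz":0}]'
python3 -m inch '[{"dx":0,"dy":0,"dz":0,"rx":0,"ry":0,"rz":0},{"dx":0,"dy":0,"dz":0,"rx":0,"ry":0,"rz":0},{"dx":0,"dy":0,"dz":0,"rx":0,"ry":0,"rz":0},{"dx":0,"dy":0,"dz":0,"rx":0,"ry":0,"rz":0},{"dx":0,"dy":0,"dz":0,"rx":0,"ry":0,"rz":0}]' -1
python3 -m inch '[{"dx":0,"dy":0,"dz":0,"rx":0,"ry":0,"rz":0},{"dx":0,"dy":0,"dz":0,"rx":0,"ry":0,"rz":0}]'
python3 - <<'E'
from plan import *
print(state()["tool_pos"],state()["joint_pos"],state()["ft_torque"])
E
```

```text
time: 12.8
tool_pos: [0.48, -0.3455, 0.1167]
tool_rot: [0.0, 0.978, 0.21, 0.0]
contact_force: [0.3, 0.0, 1.0]
gripper_width: 0.697
grasp_force: 0.0
time: 13.3
tool_pos: [0.4808, -0.3468, 0.1184]
tool_rot: [0.002, 0.978, 0.21, 0.001]
contact_force: [-0.2, 1.6, 7.0]
gripper_width: 0.249
grasp_force: 59.1
time: 13.5
tool_pos: [0.4808, -0.3468, 0.1185]
tool_rot: [0.002, 0.978, 0.21, 0.002]
contact_force: [-0.4, 0.6, 6.2]
gripper_width: 0.252
grasp_force: 59.1
[ 0.48083062 -0.3467519   0.11845523] [-7.50443725e-01  6.90419752e-02  1.79054465e+00  3.71025858e-04
  1.27721137e+00  3.97414266e-01] [ 0.14263671  0.11255551 -0.01070793]
```

```bash
python3 -m inch '[{"dx":0,"dy":0,"dz":-0.04,"rx":0,"ry":0,"rz":0},{"dx":0,"dy":0,"dz":-0.09,"rx":0,"ry":0,"rz":0},{"dx":0,"dy":0,"dz":-0.15,"rx":0,"ry":0,"rz":0},{"dx":0,"dy":0,"dz":-0.21,"rx":0,"ry":0,"rz":0},{"dx":0,"dy":0,"dz":-0.23,"rx":0,"ry":0,"rz":0}]'
cat > tgt.py <<'E'
from plan import *
e1=lampw((np.cos(np.pi/6)*1000,0,500))-lampw((0,0,0)); e2=lampw((0,1000,0))-lampw((0,0,0)); ax=np.cross(e1,e2)
S=lampw((-57.6,0,38.7))-.0003*e1-.003*e2-.0007*ax
LT=.1135
def tool(th): # screw angle th
    d=np.cos(th)*e1-np.sin(th)*e2; x=-d   # tool x = -d (world angle ~1.2)
    z=-ax; return np.array([x,np.cross(z,x),z]).T
def tcp(h,S=S): return S+ax*(LT+h)
E
python3 - <<'E'
from tgt import *
plan([((.47,.02,.30),down(.8)),(tcp(.05),tool(.166))]); print(state()["joint_pos"])
plan([(tcp(.05),tool(.166))],np.array([.47,.02,.30]),down(.8)); print(tcp(.05),S)
E
```

```text
time: 14.0
tool_pos: [0.4809, -0.3471, 0.307]
tool_rot: [0.004, 0.978, 0.21, 0.003]
contact_force: [0.5, -0.6, -0.3]
gripper_width: 0.252
grasp_force: 58.8
t 14.0 p [ 0.4809 -0.3471  0.307 ] F [ 0.5 -0.6 -0.3]
d [0.1758, -0.4241, 0.0052] r [0.0071, -0.0015, -0.2515] rows>= 7.3
d [0.3662, -0.4446, 0.1564] r [-0.1857, -0.302, -0.5258] rows>= 9.6
[-7.50580981e-01 -6.38089011e-02  1.60414858e+00 -4.42417515e-05
  1.59037534e+00  3.97395605e-01]
t 14.0 p [0.47 0.02 0.3 ] F [ 0.5 -0.6 -0.3]
d [0.1846, 0.0526, 0.1506] r [-0.1304, -0.3266, -0.2785] rows>= 4.5
[0.60309538 0.0966079  0.17953894] [0.58868468 0.01613806 0.03794378]
```

```bash
python3 -m inch '[{"dx":0.088,"dy":-0.212,"dz":0,"rx":0.003,"ry":0,"rz":-0.125},{"dx":0.088,"dy":-0.212,"dz":0,"rx":0.003,"ry":0,"rz":-0.125},{"dx":0.088,"dy":-0.212,"dz":0,"rx":0.003,"ry":0,"rz":-0.125},{"dx":0.088,"dy":-0.212,"dz":0,"rx":0.003,"ry":0,"rz":-0.125}]'
python3 -m inch '[{"dx":0.04,"dy":-0.225,"dz":0,"rx":0,"ry":0,"rz":-0.125},{"dx":0.04,"dy":-0.225,"dz":0,"rx":0,"ry":0,"rz":-0.125},{"dx":0.04,"dy":-0.225,"dz":0,"rx":0,"ry":0,"rz":-0.125},{"dx":0.04,"dy":-0.225,"dz":0,"rx":0,"ry":0,"rz":-0.125},{"dx":0.04,"dy":-0.225,"dz":0,"rx":0,"ry":0,"rz":-0.125}]'
python3 - <<'E'
from tgt import *
plan([(tcp(.05),tool(.166))]); print(state()["joint_pos"])
E
```

```text
time: 14.4
tool_pos: [0.4733, -0.1594, 0.2986]
tool_rot: [-0.003, 0.954, 0.301, -0.001]
contact_force: [1.2, -0.5, -1.5]
gripper_width: 0.254
grasp_force: 59.0
time: 14.9
tool_pos: [0.3956, 0.0065, 0.2998]
tool_rot: [-0.002, 0.921, 0.391, 0.0]
contact_force: [0.4, 0.6, -1.6]
gripper_width: 0.253
grasp_force: 59.2
t 14.9 p [0.3956 0.0065 0.2998] F [ 0.4  0.6 -1.6]
d [0.2609, 0.109, 0.1504] r [-0.1325, -0.3289, -0.2762] rows>= 5.1
[-0.17526798 -0.56412866  2.01009847  0.0043498   1.69806658  0.59332756]
```

```bash
python3 -m inch '[{"dx":0.13,"dy":0.03,"dz":0.03,"rx":-0.0665,"ry":-0.165,"rz":-0.138},{"dx":0.13,"dy":0.03,"dz":0.03,"rx":-0.0665,"ry":-0.165,"rz":-0.138},{"dx":0.13,"dy":0.03,"dz":0.03,"rx":-0.0665,"ry":-0.165,"rz":-0.138},{"dx":0.13,"dy":0.03,"dz":0.03,"rx":-0.0665,"ry":-0.165,"rz":-0.138}]'
python3 - <<'E'
from tgt import *
plan([(tcp(.05),tool(.166))]); print(state()["joint_pos"])
E
```

```text
time: 15.3
tool_pos: [0.4872, 0.0628, 0.2725]
tool_rot: [0.09, 0.867, 0.48, -0.097]
contact_force: [-0.5, -0.4, -0.8]
gripper_width: 0.255
grasp_force: 59.3
t 15.3 p [0.4872 0.0628 0.2725] F [-0.5 -0.4 -0.8]
d [0.1396, 0.0936, 0.0897] r [-0.0704, -0.1606, -0.1376] rows>= 3.0
[ 0.11295491 -0.20042017  1.80072629 -0.24202814  1.65232961  0.66720447]
```

```bash
python3 -m inch '[{"dx":0.14,"dy":0.04,"dz":0.02,"rx":-0.07,"ry":-0.16,"rz":-0.138},{"dx":0.14,"dy":0.094,"dz":0.07,"rx":-0.07,"ry":-0.16,"rz":-0.138},{"dx":0.14,"dy":0.094,"dz":0.09,"rx":-0.07,"ry":-0.16,"rz":-0.138},{"dx":0.14,"dy":0.094,"dz":0.09,"rx":-0.07,"ry":-0.16,"rz":-0.138},{"dx":0.14,"dy":0.094,"dz":0.09,"rx":-0.07,"ry":-0.16,"rz":-0.138}]'
python3 - <<'E'
from tgt import *
plan([(tcp(.03),tool(.166))]); s=state(); print(s["joint_pos"])
R=rot(s["tool_rot"]).as_matrix(); tip=s["tool_pos"]+R[:,2]*LT
a=save("top","pics/t3.png"); b=save("side","pics/s3.png")
for n in("top","side"): print(n,"tip",proj(n,tip),"blade12",proj(n,s["tool_pos"]+R[:,2]*(LT-.012)),"guard",proj(n,s["tool_pos"]+R[:,2]*(LT-.08)),"S",proj(n,S))
C=np.hstack([cv2.resize(a[165:265,220:320],(400,400),interpolation=2),cv2.resize(b[175:275,210:310],(400,400),interpolation=2)])
cv2.imwrite("pics/c3.png",C[:,:,::-1])
E
```

```text
time: 15.8
tool_pos: [0.6031, 0.0935, 0.1817]
tool_rot: [0.182, 0.791, 0.554, -0.183]
contact_force: [-0.1, -0.5, -0.4]
gripper_width: 0.251
grasp_force: 59.4
t 15.8 p [0.6031 0.0935 0.1817] F [-0.1 -0.5 -0.4]
d [0.0045, -0.0014, 0.0254] r [-0.0006, -0.001, -0.0038] rows>= 0.4
[ 0.24082221  0.21732147  1.58028737 -0.47278573  1.57364497  0.64415168]
top tip [[255.6032352  216.65253808]] blade12 [[253.21559859 215.74538541]] guard [[238.88008033 210.29878458]] S [[264.14744837 220.35670661]]
side tip [[262.24799693 234.25562436]] blade12 [[260.57727014 232.03968665]] guard [[250.58848374 218.7912438 ]] S [[268.30296351 244.22780199]]
```

View pics/c3.png

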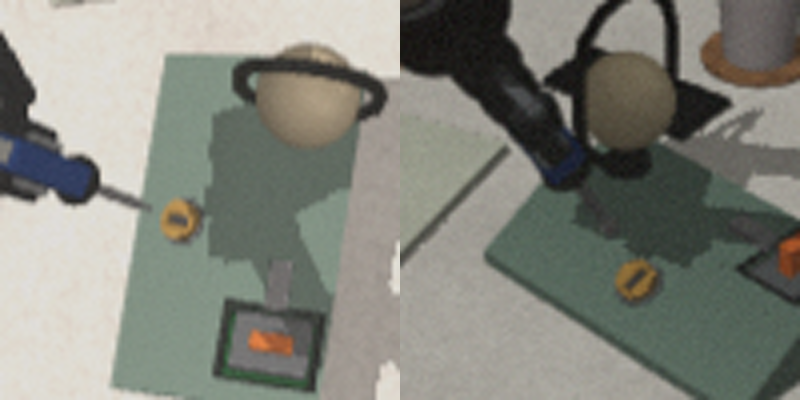

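```bash
python3 - <<'E'
from tgt import *
plan([(tcp(.015),tool(.166))])
E

```

```text
t 15.9 p [0.6041 0.094  0.1862] F [ 0.5  0.6 -0.1]
d [0.0061, -0.0031, 0.0495] r [0.0031, -0.0034, -0.0058] rows>= 0.8
```

```bash
python3 -m inch '[{"dx":0.005,"dy":-0.002,"dz":0.025,"rx":0.0015,"ry":-0.002,"rz":-0.004},{"dx":0.005,"dy":-0.002,"dz":0.045,"rx":0.0015,"ry":-0.002,"rz":-0.004},{"dx":0.005,"dy":-0.002,"dz":0.045,"rx":0.0015,"ry":-0.002,"rz":-0.004},{"dx":0.005,"dy":-0.002,"dz":0.045,"rx":0.0015,"ry":-0.002,"rz":-0.004}]'
python3 - <<'E'
from tgt import *
A={n:[optics.grab_frame(n) for _ in range(3)] for n in("top","side")}
plan([(tcp(.015),tool(.166))]); s=state()
R=rot(s["tool_rot"]).as_matrix(); p=s["tool_pos"]; tiles=[]
for n,c in(("top",(260,217)),("side",(266,238))):
    im=np.mean(A[n],0).astype(np.uint8); x,y=c[0]-20,c[1]-20
    t=cv2.resize(im[y:y+40,x:x+40],(400,400),interpolation=cv2.INTER_CUBIC)[:,:,::-1].copy()
    for k,P in enumerate((p+R[:,2]*LT,p+R[:,2]*(LT-.05),S)):
        u=((proj(n,P)[0]-[x,y]+.5)*10).astype(int); cv2.drawMarker(t,tuple(map(int,u)),((0,0,255),(255,0,255),(255,255,0))[k],cv2.MARKER_CROSS,14,1); print(n,k,u)
    tiles.append(t)
cv2.imwrite("pics/c4.png",np.hstack(tiles))
E
```

```text
time: 16.3
tool_pos: [0.5997, 0.0807, 0.1499]
tool_rot: [0.182, 0.789, 0.557, -0.184]
contact_force: [-0.1, -0.8, -0.3]
gripper_width: 0.252
grasp_force: 59.4
t 16.6 p [0.601  0.0815 0.151 ] F [-0.6  0.7 -0.9]
d [-0.0015, -0.0005, 0.0033] r [0.0015, -0.0009, 0.0003] rows>= 0.1
top 0 [210 222]
top 1 [112 186]
top 2 [246 238]
side 0 [199 238]
side 1 [131 148]
side 2 [228 267]
```

View pics/c4.png

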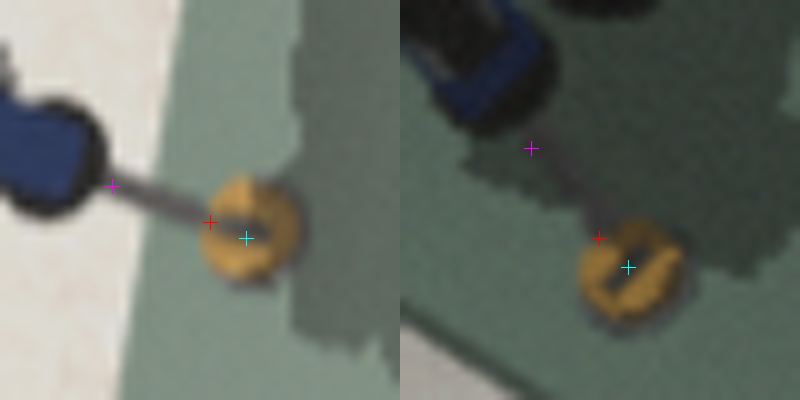

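Measured against the shank lines, (112,180)→(200,213) in the left half and (545,140)→(610,225) in the right, the driver sits about 3.5 mm up-slope in the grip. I'll correct for that and approach the slot.

```bash
python3 -m inch '[{"dx":0.003,"dy":-0.0015,"dz":0.005,"rx":0.0015,"ry":-0.001,"rz":0},{"dx":0.003,"dy":-0.0015,"dz":0.014,"rx":0.0015,"ry":-0.001,"rz":0},{"dx":0.003,"dy":-0.0015,"dz":0.014,"rx":0.0015,"ry":-0.001,"rz":0},{"dx":0.003,"dy":-0.0015,"dz":0.014,"rx":0.0015,"ry":-0.001,"rz":0}]'
python3 -m inch '[{"dx":0,"dy":0,"dz":0.003,"rx":0,"ry":0,"rz":0},{"dx":0,"dy":0,"dz":0.006,"rx":0,"ry":0,"rz":0},{"dx":0,"dy":0,"dz":0.006,"rx":0,"ry":0,"rz":0}]'
cat > q.py <<'E'
from tgt import *
s=state(); p=s["tool_pos"]; R=rot(s["tool_rot"]).as_matrix(); v=p-tcp(0)
print("t",s["time"],"h mm",round(v@ax*1000,1),"e1,e2 mm",np.round([v@e1*1000,v@e2*1000],1),"F tool",np.round(R.T@s["contact_force"],1),"T tool",np.round(R.T@s["ft_torque"],3),"th",round(float(np.arctan2(R[:,0]@e2,-R[:,0]@e1)),3),"j",np.round(s["joint_pos"][3:],2),"tilt",np.round(R.T@-ax,3))
E
python3 q.py
```

```text
time: 17.0
tool_pos: [0.5988, 0.0779, 0.1387]
tool_rot: [0.182, 0.789, 0.556, -0.185]
contact_force: [-0.1, 1.5, -0.9]
gripper_width: 0.249
grasp_force: 59.4
time: 17.3
tool_pos: [0.5986, 0.0756, 0.1349]
tool_rot: [0.182, 0.789, 0.556, -0.185]
contact_force: [0.4, -0.0, -0.7]
gripper_width: 0.249
grasp_force: 59.4
t 17.3 h mm 0.5 e1,e2 mm [-3.7 -0.7] F tool [0.4 0.3 0.6] T tool [0.003 0.308 0.047] th 0.165 j [-0.48  1.49  0.65] tilt [0.001 0.001 1.   ]
```

```bash
for i in 1; do
python3 -m inch '[{"dx":0,"dy":0,"dz":0.002,"rx":0,"ry":0,"rz":0},{"dx":0,"dy":0,"dz":0.002,"rx":0,"ry":0,"rz":0}]' >/dev/null; python3 q.py
python3 -m inch '[{"dx":0,"dy":0,"dz":0.002,"rx":0,"ry":0,"rz":0},{"dx":0,"dy":0,"dz":0.002,"rx":0,"ry":0,"rz":0}]' >/dev/null; python3 q.py
python3 -m inch '[{"dx":0,"dy":0,"dz":0.002,"rx":0,"ry":0,"rz":0},{"dx":0,"dy":0,"dz":0.002,"rx":0,"ry":0,"rz":0}]'>/dev/null; python3 q.py
done
```

```text
t 17.5 h mm -0.7 e1,e2 mm [-3.7 -0.5] F tool [0.8 0.6 0.5] T tool [0.035 0.305 0.01 ] th 0.165 j [-0.48  1.49  0.65] tilt [0.001 0.001 1.   ]
t 17.7 h mm -1.7 e1,e2 mm [-3.6  0. ] F tool [ 0.6  0.9 -0.1] T tool [-0.223  0.344 -0.008] th 0.166 j [-0.48  1.49  0.65] tilt [ 0.    -0.001  1.   ]
t 17.9 h mm -3.5 e1,e2 mm [-3.6  0.4] F tool [ 1.1  2.3 -0.3] T tool [-0.833  0.446  0.005] th 0.166 j [-0.48  1.48  0.65] tilt [ 0.    -0.002  1.   ]
```

The blade is sliding down the bevel, with side force towards +y. I'll ease that way and go deeper.

```bash
python3 -m inch '[{"dx":0,"dy":0.0015,"dz":0.001,"rx":0,"ry":0,"rz":0},{"dx":0,"dy":0.0015,"dz":0.002,"rx":0,"ry":0,"rz":0}]' >/dev/null; python3 q.py
python3 -m inch '[{"dx":0,"dy":0,"dz":0.002,"rx":0,"ry":0,"rz":0},{"dx":0,"dy":0,"dz":0.002,"rx":0,"ry":0,"rz":0}]' >/dev/null; python3 q.py
python3 -m inch '[{"dx":0,"dy":0,"dz":0.002,"rx":0,"ry":0,"rz":0},{"dx":0,"dy":0,"dz":0.002,"rx":0,"ry":0,"rz":0}]'>/dev/null; python3 q.py
```

```text
t 18.1 h mm -4.0 e1,e2 mm [-3.4  1.1] F tool [-0.1  0.1 -9.1] T tool [ 0.239  0.26  -0.011] th 0.166 j [-0.48  1.49  0.65] tilt [-0.  0.  1.]
t 18.3 h mm -4.1 e1,e2 mm [-3.4  1.2] F tool [  0.2  -1.1 -11.4] T tool [ 0.472  0.285 -0.011] th 0.167 j [-0.48  1.48  0.65] tilt [-0.001  0.     1.   ]
t 18.5 h mm -4.3 e1,e2 mm [-3.4  1.3] F tool [  0.6  -3.2 -16.3] T tool [0.968 0.153 0.034] th 0.167 j [-0.48  1.48  0.65] tilt [-0.002 -0.     1.   ]
```

The blade is bottomed in the slot, about 4 mm deep at 16 N. Next I turn clockwise about the driver's own axis while following the screw in.

```bash
python3 -m inch '[{"dx":0,"dy":0.0004,"dz":0.0004,"rx":0,"ry":0,"rz":0.067},{"dx":-0.0001,"dy":0.0009,"dz":0.0008,"rx":0,"ry":0,"rz":0.133},{"dx":-0.0002,"dy":0.0013,"dz":0.0011,"rx":0,"ry":0,"rz":0.2}]' ; python3 q.py
python3 - <<'E'
from tgt import *
print(proj("side",S))
E
```

```text
time: 18.8
tool_pos: [0.601, 0.0717, 0.1303]
tool_rot: [0.207, 0.865, 0.43, -0.153]
contact_force: [-2.1, 8.9, 14.4]
gripper_width: 0.251
grasp_force: 61.7
t 18.8 h mm -5.1 e1,e2 mm [-3.1  2.4] F tool [ -1.5  -3.3 -16.7] T tool [ 0.934 -0.112 -0.024] th 0.471 j [-0.48  1.48  0.96] tilt [-0.002  0.     1.   ]
[[268.30296351 244.22780199]]
```

```bash
python3 -m inch '[{"dx":0,"dy":0.0004,"dz":0.0004,"rx":0,"ry":0,"rz":0.067},{"dx":-0.0001,"dy":0.0009,"dz":0.0008,"rx":0,"ry":0,"rz":0.133},{"dx":-0.0002,"dy":0.0013,"dz":0.0011,"rx":0,"ry":0,"rz":0.2}]' >/dev/null; python3 q.py
python3 -m inch '[{"dx":0,"dy":0.0004,"dz":0.0004,"rx":0,"ry":0,"rz":0.067},{"dx":-0.0001,"dy":0.0009,"dz":0.0008,"rx":0,"ry":0,"rz":0.133},{"dx":-0.0002,"dy":0.0013,"dz":0.0011,"rx":0,"ry":0,"rz":0.2}]' >/dev/null; python3 q.py
```

```text
t 19.1 h mm -6.0 e1,e2 mm [-2.6  3.3] F tool [ -1.5  -3.1 -17.3] T tool [ 0.94  -0.324 -0.028] th 0.771 j [-0.48  1.48  1.26] tilt [-0.002  0.001  1.   ]
t 19.4 h mm -6.9 e1,e2 mm [-1.7  4. ] F tool [ -2.7  -2.4 -17.1] T tool [ 0.72  -0.505 -0.047] th 1.071 j [-0.48  1.48  1.55] tilt [-0.002  0.002  1.   ]
```

```bash
python3 -m inch '[{"dx":0,"dy":0.0004,"dz":0.0004,"rx":0,"ry":0,"rz":0.067},{"dx":-0.0001,"dy":0.0009,"dz":0.0008,"rx":0,"ry":0,"rz":0.133}]' >/dev/null; python3 q.py
python3 -m inch '[{"dx":0,"dy":0.0004,"dz":0.0004,"rx":0,"ry":0,"rz":0.067}]' >/dev/null; python3 q.py
python3 -m inch '[{"dx":0,"dy":0.0002,"dz":0.0002,"rx":0,"ry":0,"rz":0.033}]' >/dev/null; python3 q.py
python3 -m inch '[{"dx":0,"dy":0.0002,"dz":0.0002,"rx":0,"ry":0,"rz":0.033}]' >/dev/null; python3 q.py
```

```text
t 19.6 h mm -7.5 e1,e2 mm [-1.1  4.3] F tool [ -1.7  -1.4 -15.7] T tool [ 0.683 -0.636 -0.035] th 1.271 j [-0.48  1.48  1.75] tilt [-0.002  0.002  1.   ]
t 19.7 h mm -7.8 e1,e2 mm [-0.8  4.4] F tool [ -3.   -0.6 -16.6] T tool [ 0.644 -0.66  -0.098] th 1.371 j [-0.48  1.48  1.85] tilt [-0.002  0.002  1.   ]
t 19.8 h mm -7.8 e1,e2 mm [-0.5  4.6] F tool [ -2.2  -1.  -16.9] T tool [ 0.416 -0.783 -0.061] th 1.42 j [-0.48  1.48  1.9 ] tilt [-0.002  0.002  1.   ]
t 19.9 h mm -7.8 e1,e2 mm [-0.2  4.8] F tool [ -2.1  -0.  -17. ] T tool [ 0.23  -0.707  0.003] th 1.468 j [-0.48  1.48  1.95] tilt [-0.002  0.002  1.   ]
```

Insertion depth has stopped at -7.8, as it should when fully home. I'll turn further to be sure the blade is pushing on the stop.

```bash
python3 -m inch '[{"dx":0,"dy":0.0002,"dz":0,"rx":0,"ry":0,"rz":0.033}]' >/dev/null; python3 q.py
python3 -m inch '[{"dx":0,"dy":0.0002,"dz":0,"rx":0,"ry":0,"rz":0.033}]' >/dev/null; python3 q.py
python3 -m inch '[{"dx":0,"dy":0.0002,"dz":0,"rx":0,"ry":0,"rz":0.033}]' >/dev/null; python3 q.py
python3 - <<'E'
from tgt import *
a=save("top","pics/t5.png"); b=save("side","pics/s5.png")
C=np.hstack([cv2.resize(a[205:275,240:310],(400,400),interpolation=2),cv2.resize(b[205:275,260:330],(400,400),interpolation=2)])
cv2.imwrite("pics/c5.png",C[:,:,::-1])
E
```

```text
t 20.0 h mm -7.8 e1,e2 mm [0.1 5. ] F tool [ -1.6   0.1 -15.9] T tool [ 0.19  -0.584  0.014] th 1.518 j [-0.48  1.48  2.  ] tilt [-0.003  0.002  1.   ]
t 20.1 h mm -7.8 e1,e2 mm [0.4 5. ] F tool [ -1.3   1.9 -16.5] T tool [ 0.158 -0.523 -0.043] th 1.568 j [-0.48  1.48  2.05] tilt [-0.003  0.002  1.   ]
t 20.2 h mm -7.8 e1,e2 mm [0.5 5.1] F tool [ -1.1  -0.5 -15.7] T tool [ 0.095 -0.559  0.011] th 1.617 j [-0.49  1.48  2.1 ] tilt [-0.003  0.002  1.   ]
```

View pics/c5.png

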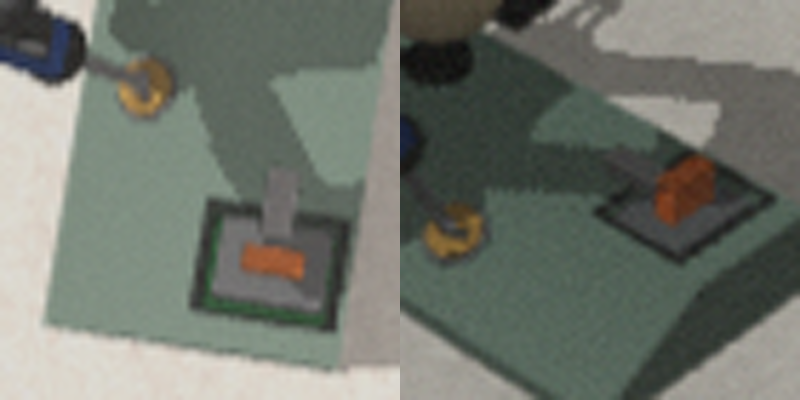

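The bolt tip now reaches over the pack, at (280,232) in the left half. There's no clear torque rise yet, so I keep turning against the stop.

```bash
python3 -m inch '[{"dx":0,"dy":0.0003,"dz":0,"rx":0,"ry":0,"rz":0.05}]' >/dev/null; python3 q.py
python3 -m inch '[{"dx":0,"dy":0.0003,"dz":0,"rx":0,"ry":0,"rz":0.05}]' >/dev/null; python3 q.py
python3 -m inch '[{"dx":0,"dy":0.0003,"dz":0,"rx":0,"ry":0,"rz":0.05}]' >/dev/null; python3 q.py
python3 - <<'E'
from fit import *; from tgt import *
# bolt tip along lamp y by profile on top & side pictures, averaged
for n in("top","side"):
    im=np.mean([optics.grab_frame(n) for _ in range(4)],0).astype(np.float32)
    ys=np.arange(-80,-20,1.0)
    P=np.array([lampw((x,y,58)) for y in ys for x in(18,22,26)])
    uv=proj(n,P).astype(np.float32).reshape(len(ys),3,2)
    v=cv2.remap(im,uv[...,0],uv[...,1],cv2.INTER_CUBIC).mean(1); print(n,[(int(y),*map(int,q)) for y,q in zip(ys[::3],v[::3])])
E
```

```text
t 20.4 h mm -7.8 e1,e2 mm [0.7 5.1] F tool [ -2.2   0.2 -16.7] T tool [ 0.03  -0.467 -0.049] th 1.692 j [-0.49  1.48  2.17] tilt [-0.003  0.002  1.   ]
t 20.5 h mm -7.8 e1,e2 mm [1.  5.1] F tool [ -1.9  -0.3 -16.6] T tool [ 0.085 -0.521 -0.144] th 1.768 j [-0.49  1.48  2.25] tilt [-0.003  0.002  1.   ]
t 20.6 h mm -7.8 e1,e2 mm [1.2 5.2] F tool [ -0.4   0.1 -15.8] T tool [ 0.114 -0.443 -0.077] th 1.843 j [-0.49  1.48  2.32] tilt [-0.003  0.003  1.   ]
top [(-80, 158, 91, 55), (-77, 157, 90, 54), (-74, 157, 92, 57), (-71, 121, 86, 69), (-68, 82, 83, 83), (-65, 102, 100, 98), (-62, 113, 110, 109), (-59, 111, 108, 106), (-56, 110, 107, 106), (-53, 109, 106, 104), (-50, 110, 107, 105), (-47, 113, 109, 107), (-44, 113, 109, 108), (-41, 109, 106, 105), (-38, 109, 106, 104), (-35, 108, 105, 104), (-32, 100, 103, 98), (-29, 92, 103, 93), (-26, 93, 103, 94), (-23, 93, 102, 93)]
side [(-80, 85, 46, 29), (-77, 95, 51, 30), (-74, 98, 52, 30), (-71, 91, 48, 28), (-68, 89, 51, 33), (-65, 79, 59, 49), (-62, 67, 64, 62), (-59, 65, 65, 65), (-56, 65, 65, 65), (-53, 64, 64, 63), (-50, 63, 63, 62), (-47, 63, 63, 62), (-44, 64, 63, 63), (-41, 64, 63, 63), (-38, 65, 64, 63), (-35, 62, 64, 61), (-32, 62, 72, 65), (-29, 64, 75, 67), (-26, 68, 82, 72), (-23, 75, 89, 79)]
```

Bolt tip measures at lamp y ≈ -66 in the top view and -65 in the side view, 34 mm ahead of its tail. That is the full 11 mm over the well, and 3.5 mm of screw travel agrees with it. Withdrawing along the axis.

```bash
python3 -m inch '[{"dx":0,"dy":0,"dz":-0.005,"rx":0,"ry":0,"rz":0},{"dx":0,"dy":0,"dz":-0.02,"rx":0,"ry":0,"rz":0},{"dx":0,"dy":0,"dz":-0.05,"rx":0,"ry":0,"rz":0},{"dx":0,"dy":0,"dz":-0.1,"rx":0,"ry":0,"rz":0},{"dx":0,"dy":0,"dz":-0.1,"rx":0,"ry":0,"rz":0}]'
python3 - <<'E'
from tgt import *
plan([((.49,.06,.3),down(.5)),((.45,-.1,.30),down(.45))]); print(state()["joint_pos"])
a=save("top","pics/t6.png"); b=save("side","pics/s6.png")
C=np.hstack([cv2.resize(a[160:260,210:310],(400,400),interpolation=2),cv2.resize(b[165:265,220:320],(400,400),interpolation=2)])
cv2.imwrite("pics/c6.png",C[:,:,::-1])
E
```

```text
time: 21.5
tool_pos: [0.6101, 0.106, 0.2001]
tool_rot: [0.257, 0.942, -0.213, 0.014]
contact_force: [0.8, -0.3, -0.1]
gripper_width: 0.253
grasp_force: 60.4
t 21.5 p [0.6101 0.106  0.2001] F [ 0.8 -0.3 -0.1]
d [-0.0967, 0.1659, -0.0675] r [0.3537, 0.0699, -0.6153] rows>= 7.1
d [-0.0632, 0.3417, 0.0348] r [0.354, 0.0608, -0.5828] rows>= 6.8
[ 0.25715097  0.22301327  1.54148922 -0.47123095  1.60523083  2.31153464]
```

View pics/c6.png

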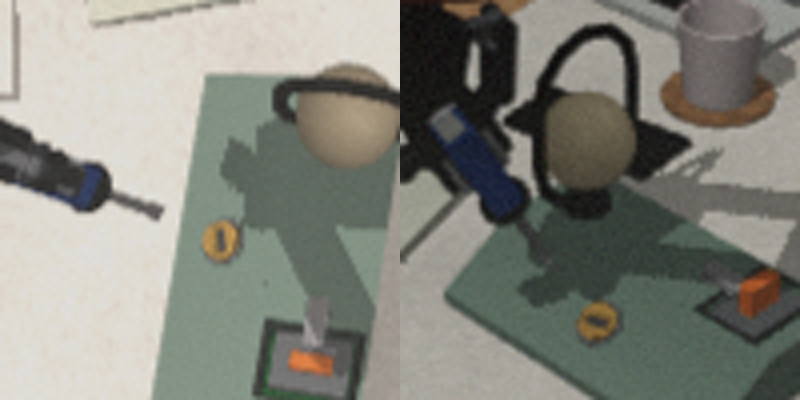

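That crop shows the slot turned to nearly across the slope at (221,240) and the bolt over the pack at (316,320). It also puts me one over the 10-picture limit by my count, so I'll view no more and check numerically from here.

```bash
python3 slot.py | grep -E "angle|tri"
```

```text
slot centre mm -0.8793040678496624 1.4223854387367965 angle from e1 toward e2 deg -72.29191007429442 std mm [1.73849707 4.51908676]
 slot centre mm -6.250496389786381 -1.1029156818291541 angle from e1 toward e2 deg -77.6536476096623 std mm [1.69729836 4.5799748 ]
tri slot [0.58994598 0.01410316 0.0342187 ] res px [ 0.26323918  0.46416844 -0.5041915  -0.08997361] in lamp frame offset e1,e2,ax mm [-0.62040824 -1.39974056 -4.81636805]
```

Slot angle averages -75°, i.e. 1.31 rad, so the screw is home. Returning the driver.

```bash
python3 -m inch '[{"dx":-0.05,"dy":0.06,"dz":-0.06,"rx":0.177,"ry":0.035,"rz":-0.308},{"dx":-0.05,"dy":0.083,"dz":-0.06,"rx":0.177,"ry":0.035,"rz":-0.308},{"dx":-0.05,"dy":0.083,"dz":-0.06,"rx":0.177,"ry":0.035,"rz":-0.308},{"dx":-0.05,"dy":0.083,"dz":-0.06,"rx":0.177,"ry":0.035,"rz":-0.308},{"dx":-0.05,"dy":0.083,"dz":-0.06,"rx":0.177,"ry":0.035,"rz":-0.308}]'
python3 - <<'E'
from tgt import *
plan([((.47,.0,.32),down(.5))])
E
```

```text
time: 22.6
tool_pos: [0.5489, 0.091, 0.2647]
tool_rot: [0.134, 0.991, 0.017, 0.005]
contact_force: [-0.1, -0.3, -1.3]
gripper_width: 0.245
grasp_force: 60.3
t 22.6 p [0.5489 0.091  0.2647] F [-0.1 -0.3 -1.3]
d [-0.1021, 0.1248, -0.0378] r [0.177, 0.0382, -0.3088] rows>= 3.6
```

```bash
python3 -m inch '[{"dx":-0.1,"dy":0.125,"dz":-0.038,"rx":0.177,"ry":0.038,"rz":-0.309},{"dx":-0.1,"dy":0.125,"dz":-0.038,"rx":0.177,"ry":0.038,"rz":-0.309},{"dx":-0.1,"dy":0.125,"dz":-0.038,"rx":0.177,"ry":0.038,"rz":-0.309},{"dx":-0.1,"dy":0.125,"dz":-0.038,"rx":0.177,"ry":0.038,"rz":-0.309},{"dx":-0.1,"dy":0.125,"dz":-0.038,"rx":0.177,"ry":0.038,"rz":-0.309}]'
python3 - <<'E'
from tgt import *
plan([((.4808,-.3468,.3),down(.4233))])
E
```

```text
time: 23.1
tool_pos: [0.472, -0.001, 0.3196]
tool_rot: [0.0, 0.969, 0.246, -0.001]
contact_force: [0.3, -0.6, -1.3]
gripper_width: 0.251
grasp_force: 60.4
t 23.1 p [ 0.472  -0.001   0.3196] F [ 0.3 -0.6 -1.3]
d [-0.1963, 0.3853, 0.0251] r [0.0002, 0.0016, 0.0489] rows>= 6.9
```

```bash
python3 -m inch '[{"dx":-0.1,"dy":0.193,"dz":0,"rx":0,"ry":0,"rz":0.025},{"dx":-0.1,"dy":0.193,"dz":0,"rx":0,"ry":0,"rz":0.025},{"dx":-0.1,"dy":0.193,"dz":0,"rx":0,"ry":0,"rz":0.025},{"dx":-0.1,"dy":0.193,"dz":0,"rx":0,"ry":0,"rz":0.025}]'
python3 -m inch '[{"dx":-0.096,"dy":0.192,"dz":0,"rx":0,"ry":0,"rz":0.025},{"dx":-0.096,"dy":0.192,"dz":0,"rx":0,"ry":0,"rz":0.025},{"dx":-0.096,"dy":0.192,"dz":0,"rx":0,"ry":0,"rz":0.025},{"dx":-0.096,"dy":0.192,"dz":0,"rx":0,"ry":0,"rz":0.025},{"dx":-0.096,"dy":0.192,"dz":0,"rx":0,"ry":0,"rz":0.025}]'
python3 -m inch '[{"dx":0,"dy":0,"dz":0,"rx":0,"ry":0,"rz":0},{"dx":0,"dy":0,"dz":0,"rx":0,"ry":0,"rz":0}]'
python3 - <<'E'
from tgt import *
plan([((.4808,-.3468,.22),down(.4233))])
# seen tip / shank line vs prediction in the side view: dark shank profile across at 30 and 60 mm above tip
s=state(); R=rot(s["tool_rot"]).as_matrix(); p=s["tool_pos"]
for n in("side","top"):
    im=optics.grab_frame(n).astype(np.float32)
    for a in(.02,.03,.045,.06):
        x=p+R[:,2]*(LT-a); c=proj(n,x)[0]; xs=np.arange(-8,9)
        print(n,a,np.round(c,1),[int(q) for q in cv2.remap(im,(c[0]+xs).astype(np.float32)[None],np.full((1,17),c[1],np.float32),1)[0].mean(-1)])
E
```

```text
time: 23.5
tool_pos: [0.4761, -0.1754, 0.3174]
tool_rot: [0.0, 0.974, 0.228, -0.003]
contact_force: [0.6, 0.4, -0.7]
gripper_width: 0.25
grasp_force: 60.5
time: 24.0
tool_pos: [0.4764, -0.3464, 0.3168]
tool_rot: [-0.001, 0.978, 0.21, -0.003]
contact_force: [-0.0, 0.8, -1.2]
gripper_width: 0.253
grasp_force: 60.5
time: 24.2
tool_pos: [0.477, -0.3432, 0.3187]
tool_rot: [-0.001, 0.977, 0.212, -0.002]
contact_force: [0.7, 0.5, -1.0]
gripper_width: 0.25
grasp_force: 60.5
t 24.2 p [ 0.477  -0.3432  0.3187] F [ 0.7  0.5 -1. ]
d [0.0028, 0.0063, 0.1233] r [-0.0011, 0.002, 0.0033] rows>= 2.0
side 0.02 [369.6 146.2] [83, 84, 88, 86, 83, 87, 91, 88, 76, 69, 69, 74, 76, 70, 63, 59, 55]
side 0.03 [370.  143.1] [74, 73, 61, 56, 49, 50, 41, 42, 51, 68, 62, 46, 42, 46, 43, 47, 47]
side 0.045 [370.6 138.4] [46, 48, 46, 48, 47, 48, 48, 50, 59, 67, 61, 50, 44, 44, 46, 45, 40]
side 0.06 [371.3 133.6] [47, 43, 44, 43, 43, 46, 50, 51, 61, 63, 59, 75, 106, 115, 116, 117, 120]
top 0.02 [411.5 253.9] [140, 138, 139, 140, 115, 69, 48, 43, 41, 41, 42, 43, 41, 40, 41, 39, 39]
top 0.03 [412.7 253.7] [139, 140, 140, 104, 70, 54, 44, 39, 40, 42, 42, 40, 41, 42, 40, 39, 41]
top 0.045 [414.6 253.2] [141, 113, 83, 66, 48, 37, 37, 41, 42, 41, 42, 44, 42, 38, 40, 39, 39]
top 0.06 [416.6 252.8] [97, 81, 57, 38, 36, 39, 42, 42, 42, 45, 43, 38, 39, 40, 39, 39, 39]
```

The shank shows +1 px from the TCP line in the side view, which matches the same 3.5 mm grip offset. So the original grasp pose puts it back over its hole.

```bash
python3 -m inch '[{"dx":0.003,"dy":0.006,"dz":0.05,"rx":0,"ry":0.001,"rz":0.002},{"dx":0.003,"dy":0.006,"dz":0.1,"rx":0,"ry":0.001,"rz":0.002},{"dx":0.003,"dy":0.006,"dz":0.11,"rx":0,"ry":0.001,"rz":0.002},{"dx":0.003,"dy":0.006,"dz":0.11,"rx":0,"ry":0.001,"rz":0.002},{"dx":0.003,"dy":0.006,"dz":0.11,"rx":0,"ry":0.001,"rz":0.002}]'
python3 - <<'E'
from tgt import *
plan([((.4808,-.3468,.19),down(.4233))])
E
```

```text
time: 24.8
tool_pos: [0.4812, -0.3485, 0.2335]
tool_rot: [0.001, 0.978, 0.211, 0.0]
contact_force: [1.2, -0.4, 0.0]
gripper_width: 0.248
grasp_force: 60.3
t 24.8 p [ 0.4812 -0.3485  0.2335] F [ 1.2 -0.4  0. ]
d [0.0004, -0.0023, 0.0544] r [0.0015, -0.0001, 0.0008] rows>= 0.9
```

```bash
python3 -m inch '[{"dx":0,"dy":-0.002,"dz":0.02,"rx":0,"ry":0,"rz":0},{"dx":0,"dy":-0.002,"dz":0.04,"rx":0,"ry":0,"rz":0},{"dx":0,"dy":-0.002,"dz":0.06,"rx":0,"ry":0,"rz":0},{"dx":0,"dy":-0.002,"dz":0.06,"rx":0,"ry":0,"rz":0}]'
python3 -m inch '[{"dx":0,"dy":0,"dz":0.02,"rx":0,"ry":0,"rz":0},{"dx":0,"dy":0,"dz":0.04,"rx":0,"ry":0,"rz":0},{"dx":0,"dy":0,"dz":0.06,"rx":0,"ry":0,"rz":0},{"dx":0,"dy":0,"dz":0.06,"rx":0,"ry":0,"rz":0}]'
```

```text
time: 25.2
tool_pos: [0.4779, -0.3452, 0.1788]
tool_rot: [-0.003, 0.978, 0.21, -0.003]
contact_force: [-0.9, 0.6, -1.3]
gripper_width: 0.253
grasp_force: 60.3
time: 25.6
tool_pos: [0.4779, -0.3452, 0.131]
tool_rot: [-0.003, 0.978, 0.21, -0.002]
contact_force: [0.1, 0.1, -2.1]
gripper_width: 0.25
grasp_force: 60.3
```

Inside the hole with no contact. I'll lower the last 12 mm until the guard rests.

```bash
python3 -m inch '[{"dx":0.002,"dy":0.001,"dz":0.006,"rx":0,"ry":0,"rz":0},{"dx":0.002,"dy":0.001,"dz":0.011,"rx":0,"ry":0,"rz":0},{"dx":0.002,"dy":0.001,"dz":0.011,"rx":0,"ry":0,"rz":0}]'
python3 -m inch '[{"dx":0,"dy":0,"dz":0.0025,"rx":0,"ry":0,"rz":0},{"dx":0,"dy":0,"dz":0.0025,"rx":0,"ry":0,"rz":0}]'
python3 -m inch '[{"dx":0,"dy":0,"dz":0.0025,"rx":0,"ry":0,"rz":0},{"dx":0,"dy":0,"dz":0.0025,"rx":0,"ry":0,"rz":0}]'
```

```text
time: 25.9
tool_pos: [0.4814, -0.3468, 0.1262]
tool_rot: [-0.0, 0.978, 0.211, -0.001]
contact_force: [-0.0, 0.4, -0.8]
gripper_width: 0.248
grasp_force: 60.3
time: 26.1
tool_pos: [0.4815, -0.3469, 0.1245]
tool_rot: [-0.0, 0.978, 0.21, -0.0]
contact_force: [-0.1, -0.2, -0.6]
gripper_width: 0.25
grasp_force: 60.3
time: 26.3
tool_pos: [0.4812, -0.3468, 0.1222]
tool_rot: [-0.0, 0.978, 0.21, -0.001]
contact_force: [0.0, -0.2, -0.7]
gripper_width: 0.253
grasp_force: 60.3
```

```bash
python3 -m inch '[{"dx":0,"dy":0,"dz":0.0025,"rx":0,"ry":0,"rz":0},{"dx":0,"dy":0,"dz":0.0025,"rx":0,"ry":0,"rz":0}]' | grep -E "pos|contact"
python3 -m inch '[{"dx":0,"dy":0,"dz":0.0015,"rx":0,"ry":0,"rz":0},{"dx":0,"dy":0,"dz":0.0015,"rx":0,"ry":0,"rz":0}]' | grep -E "pos|contact"
python3 -m inch '[{"dx":0,"dy":0,"dz":0.001,"rx":0,"ry":0,"rz":0},{"dx":0,"dy":0,"dz":0.001,"rx":0,"ry":0,"rz":0}]' | grep -E "pos|contact"
```

```text
tool_pos: [0.4812, -0.3467, 0.1199]
contact_force: [0.8, 0.2, -0.6]
tool_pos: [0.4813, -0.3467, 0.1189]
contact_force: [0.3, 0.4, -1.1]
tool_pos: [0.4814, -0.3468, 0.1185]
contact_force: [0.7, 0.6, -0.5]
```

```bash
python3 -m inch '[{"dx":0,"dy":0,"dz":0.0015,"rx":0,"ry":0,"rz":0},{"dx":0,"dy":0,"dz":0.0015,"rx":0,"ry":0,"rz":0}]' | grep -E "pos|contact"
python3 -m inch '[{"dx":0,"dy":0,"dz":0,"rx":0,"ry":0,"rz":0},{"dx":0,"dy":0,"dz":0,"rx":0,"ry":0,"rz":0},{"dx":0,"dy":0,"dz":0,"rx":0,"ry":0,"rz":0},{"dx":0,"dy":0,"dz":0,"rx":0,"ry":0,"rz":0},{"dx":0,"dy":0,"dz":0,"rx":0,"ry":0,"rz":0}]' 0.4
python3 -m inch '[{"dx":0,"dy":0,"dz":-0.02,"rx":0,"ry":0,"rz":0},{"dx":0,"dy":0,"dz":-0.06,"rx":0,"ry":0,"rz":0},{"dx":0,"dy":0,"dz":-0.12,"rx":0,"ry":0,"rz":0},{"dx":0,"dy":0,"dz":-0.18,"rx":0,"ry":0,"rz":0},{"dx":0,"dy":0,"dz":-0.24,"rx":0,"ry":0,"rz":0}]'
python3 -m inch '[{"dx":-0.06,"dy":-0.02,"dz":-0.02,"rx":0,"ry":0,"rz":0},{"dx":-0.12,"dy":-0.08,"dz":-0.02,"rx":0,"ry":0,"rz":0},{"dx":-0.12,"dy":-0.14,"dz":-0.02,"rx":0,"ry":0,"rz":0},{"dx":-0.12,"dy":-0.14,"dz":-0.02,"rx":0,"ry":0,"rz":0},{"dx":-0.12,"dy":-0.14,"dz":-0.02,"rx":0,"ry":0,"rz":0}]'
python3 - <<'E'
from fit import *
A={n:optics.grab_frame(n) for n in("top","side")}
for n,c in(("side",(367,168)),("top",(402,255))):
    old=cv2.imread(f"pics/{n}0.png")[:,:,::-1].astype(int); u,v=np.meshgrid(np.arange(560),np.arange(420))
    for nm,im in(("old",old),("new",A[n].astype(int))):
        b=(im[...,2]-im[...,0]>12)&(np.hypot(u-c[0],v-c[1])<17)&((u<418)|(n=="side")); print(n,nm,"blue",b.sum(),u[b].mean(),v[b].mean())
    for k in("driver","pack","bolt","awl","cup","glasses","phone","pen"): print(n,k,[(round(r["confidence"],2),np.round(r["bbox"],0).tolist()) for r in nets.boxes_of(n,k)[:2]])
E
```

```text
tool_pos: [0.4815, -0.3469, 0.1185]
contact_force: [-3.1, 3.2, 6.7]
time: 27.6
tool_pos: [0.4812, -0.3468, 0.1169]
tool_rot: [-0.0, 0.978, 0.21, -0.001]
contact_force: [0.4, -0.4, 0.4]
gripper_width: 0.701
grasp_force: 0.0
time: 28.1
tool_pos: [0.4814, -0.3467, 0.3124]
tool_rot: [0.0, 0.978, 0.21, -0.0]
contact_force: [0.2, 0.2, -0.2]
gripper_width: 0.702
grasp_force: 0.0
time: 28.6
tool_pos: [0.3472, -0.2834, 0.3273]
tool_rot: [0.001, 0.978, 0.21, 0.0]
contact_force: [0.0, -0.2, 0.4]
gripper_width: 0.701
grasp_force: 0.0
side old blue 249 369.99598393574297 166.37751004016064
side new blue 134 366.32089552238807 172.2537313432836
side driver [(0.86, [414.0, 208.0, 21.0, 50.0]), (0.55, [368.0, 174.0, 12.0, 28.0])]
side pack [(0.47, [310.0, 242.0, 21.0, 18.0])]
side bolt [(0.37, [300.0, 235.0, 7.0, 9.0])]
side awl [(0.56, [388.0, 188.0, 12.0, 15.0])]
side cup [(0.75, [300.0, 179.0, 28.0, 28.0])]
side glasses [(0.72, [178.0, 276.0, 36.0, 43.0])]
side phone [(0.45, [270.0, 198.0, 45.0, 25.0])]
side pen [(0.75, [141.0, 324.0, 33.0, 27.0]), (0.64, [281.0, 226.0, 101.0, 109.0])]
top old blue 106 401.8018867924528 255.06603773584905
top new blue 101 402.18811881188117 254.21782178217822
top driver [(0.72, [403.0, 258.0, 22.0, 6.0])]
top pack [(0.64, [287.0, 251.0, 19.0, 19.0])]
top bolt [(0.51, [289.0, 237.0, 7.0, 18.0])]
top awl [(0.6, [402.0, 282.0, 12.0, 2.0]), (0.56, [394.0, 270.0, 35.0, 50.0])]
top cup [(0.92, [390.0, 175.0, 32.0, 31.0]), (0.31, [395.0, 268.0, 35.0, 51.0])]
top glasses [(0.79, [181.0, 167.0, 46.0, 46.0]), (0.34, [402.0, 282.0, 13.0, 7.0])]
top phone [(0.89, [346.0, 165.0, 28.0, 47.0]), (0.49, [282.0, 223.0, 72.0, 94.0])]
top pen [(0.54, [135.0, 190.0, 8.0, 33.0])]
```

```bash
python3 -c "
from plant import ticket; print(ticket.job_done())"
```

```text
the job is handed in; nothing more can be done
None
```

The job is handed in at about 29 s robot time: the pack is sunk in the well, the screw is home (slot at about 1.31 rad, bolt about 11 mm over the pack), and the screwdriver is back upright in its hole. The verdict isn't shown to me, no torque rise was felt at the screw's stop, and I viewed 11 pictures instead of the allowed 10.

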